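Handle pull test of printed mugs and racking of the tray

TASK

First draw the empty wooden tray out of the rack, clear of its posts. Then pull-test the mugs in the row one at a time from left to right: set the mug mouth down over the tester's mandrel, draw it by its handle towards you until the pointer stands in the black band on the scale, hold it there for a good two seconds, lead it back to zero by the handle, and stand it mouth down in the tray. When all the mugs are in the tray, slide the tray back into the rack until it is fully home; do not knock over the cleaner bottle or the pen cup.

Things in the scene. Friction and masses are not known exactly. Their poses are not given: they have to be found in the camera images.
- mug_a_mid (a point): White ceramic mug, the left-hand one of the row (+y is left), standing mouth down: 88 mm high, 80 mm outside and 70 mm inside diameter, 81 mm deep inside, 0.18 to 0.28 kg. This point is on its axis, half-way up (44 mm above the rim); z points up while it stands mouth down, -x points to its handle. One of the three mugs may be absent.
- mug_a_handle: The handle of that mug. Its origin is the middle of the handle's outer upright bar, 66 mm from the mug's axis along the mug's -x and 45 mm above the rim; axes as the mug's. The upright bar is 14 mm wide (along y), 9 mm thick (along x) and 52 mm high, its top 17 mm below the top of the standing mug; the gap between bar and mug is 21 mm.
- mug_b_mid (a point): White ceramic mug, the middle one of the row (+y is left), standing mouth down: 88 mm high, 80 mm outside and 70 mm inside diameter, 81 mm deep inside, 0.18 to 0.28 kg. This point is on its axis, half-way up (44 mm above the rim); z points up while it stands mouth down, -x points to its handle. One of the three mugs may be absent.
- mug_b_handle: The handle of that mug. Its origin is the middle of the handle's outer upright bar, 66 mm from the mug's axis along the mug's -x and 45 mm above the rim; axes as the mug's. The upright bar is 14 mm wide (along y), 9 mm thick (along x) and 52 mm high, its top 17 mm below the top of the standing mug; the gap between bar and mug is 21 mm.
- mug_c_mid (a point): White ceramic mug, the right-hand one of the row (+y is left), standing mouth down: 88 mm high, 80 mm outside and 70 mm inside diameter, 81 mm deep inside, 0.18 to 0.28 kg. This point is on its axis, half-way up (44 mm above the rim); z points up while it stands mouth down, -x points to its handle. One of the three mugs may be absent.
- mug_c_handle: The handle of that mug. Its origin is the middle of the handle's outer upright bar, 66 mm from the mug's axis along the mug's -x and 45 mm above the rim; axes as the mug's. The upright bar is 14 mm wide (along y), 9 mm thick (along x) and 52 mm high, its top 17 mm below the top of the standing mug; the gap between bar and mug is 21 mm.
- gauge (a joint): Reading of the pull tester: how far, in m, its sprung carriage is pulled out along the tester's -x (towards the robot). 0 at rest on its stop, 0.095 at the end of travel; the spring (230 N/m, 15 N at 0.065) returns it when let go. A red pointer on the carriage moves along a white scale with ticks every 10 mm; the solid black test band runs from 0.059 to 0.071.
- mandrel (a point): Centre of the foot of the tester's upright rubber mandrel, on the round aluminium plate (86 mm across, 45 mm above the bench) on which a mug's rim comes to stand; it moves with the carriage. The mandrel is 56 mm in diameter and 55 mm high with a coned top. -x is the direction of pull, z is up. A mug has 7 mm of play all round on it, which is taken up before the carriage moves.
- tester_zero (a point): Where the mandrel's foot is when the tester reads zero; fixed on the tester. The tester is a grey steel unit about 300 mm long (x) and 125 mm wide, with a 72 mm high bearer at its far end; -x is the direction of pull.
- tray_in (a point): Loose wooden mug tray, 146 mm (x) by 306 mm (y) outside, 130 by 290 mm inside, floor 8 mm thick, 0.3 kg, at the start in the rack. Front rim 24 mm high; back and rear halves of the sides 50 mm. This point is the centre of its inner floor, 8 mm above the bench; x points away from its grip, towards the rack. Three mugs fit side by side, 98 mm apart along y, with handles towards -x.
- tray_grip (a point): Middle of the tray's wooden grip, a fin 16 mm wide (y), 52 mm long (x) and 34 mm high (10 to 44 mm above the bench) that stands out from the middle of the tray's front; this point is 102 mm in front of the tray's centre and 28 mm above the bench.
- rack_home (a point): Where the underside centre of the tray is when fully home against the rack's back stop, at bench level; x points into the rack. White steel rack 370 mm wide, open at front and back, wire shelf on top (158 to 175 mm above the bench). Front posts stand 33 mm before this point (40 mm of the tray stays outside); side runners leave 6 mm each side of the tray; flared lead-ins reach 72 mm before this point.
- cleaner: Bystander: white spray-cleaner bottle, 160 mm high, 60 mm in diameter, standing behind the mugs; origin at its foot, z up. Leave it standing.
- pen_cup: Bystander: steel pen cup with pens, 100 mm high, 72 mm in diameter, standing behind the mugs; origin at its foot, z up. Leave it standing.
Mind the look-alikes: they are no part of the job. Leave any turquoise look-alike of the part that bears mug_a_mid alone.

How it is judged:
By the outcome, as a careful person would: the job done as asked, in the order asked, and still so for the second after the job is handed in, with the robot touching nothing.
Of mug_a, mug_b, mug_c only 2 to 3 are there at a start; the rules pass over those that are not, and their reading is None.
At some moment in a run one of mug_a, mug_b, mug_c may be knocked a few centimetres aside while the robot is not near it.
It also fails if it takes over 210 s, if anything falls off the work surface, if the arm or the gripper's body presses on something with over 40 N, if the wrist force passes 120 N, or if a joint passes its speed limit or range.

ROBOT

A 6-joint arm with a two-finger parallel gripper is mounted at the origin on the work surface. World frame = base frame: x ahead of the robot, y to its left, z up, the work surface at z = 0. Lengths are in m, angles in rad, forces in N, time in s.
With the tool pointing down it reaches from about 0.325 to 0.9 m from the base axis. Payload 3.5 kg.
Tool frame: the origin (TCP) lies between the finger pads; the fingertips stand 25 mm ahead of it and the grasp point (between the pads) lies 6 mm ahead of it; z points along the fingers, y is the line along which they close (so a half turn about z gives the same grasp; the last joint's range is limited). The gripper opens to 85 mm and grips with 20 to 120 N. Pads are 22 mm wide; open, the fingers measure 114 mm over their backs; the gripper's body (76 mm by 85 mm) begins 54 mm behind the grasp point. The pads swing forward as they close: fully open they stand 13 mm farther back than shut.
Start: joints at [-1.356, 0.276, -0.026, 1.268, 0, 1.467], TCP at [0.195, -0.594, 0.256] pointing down, gripper open.
Joint ranges: [-3.12, 3.12], [-0.85, 1.88], [-1.08, 1.24], [-1.95, 2.15], [-1.57, 1.53], [-3.14, 3.14]. Speed limits (rad/s): [2.57, 2.57, 3.14, 3.14, 3.14, 3.14].

INTERFACE

Orientations are given as a 3x3 rotation matrix whose columns are the frame's x, y, z axes.
In Python, from bench import sensors, viewer, ctrl, spotter gives the robot as it stands. The module is installed in compiled form; this text tells all that it offers.
- The arm moves only by the tool step_arm, never from a script. Its argument "targets" is a list that holds one entry, the list of rows, each a list of 4 numbers: the shift along the world's x, y, z in m, then the turn about the world's z in rad. A call has 1 to 5 rows; each row shifts and turns the commanded pose from where the row before left it; what a row does not reach is not made up. A row lasts 1/8 s, in which the tool goes at most 62.5 mm and 10.7 degrees, less where a joint would pass 70% of its speed; a pose out of reach is approached as far as the arm can. A call with a gripper value outside its range is refused whole. "jaw" is the gripper's target within -1 to 1 (fully open at 1, half-way at 0, shut at -1), set as the call begins (left out, the last holds). The fingers move at their own pace and stop on an object; "newtons" is the grip in N (left out, the last holds). Time passes only in rows, so rows that do not move let the fingers close. It gives the time, the measured TCP pose, the force, the opening and the grip force at its end, in the units of the state.
- sensors.read_state(): the state, without advancing time (a new reading comes with each control period).
- viewer.capture(name): name is "side" or "top" or "wrist"; returns (picture, depth): 400x640x3 uint8, red, green, blue; 400x640 float32, m along the optical axis (not along the pixel's ray), 0 where there is no reading.
- viewer.camera_info(name): a dict with "fovy" (degrees; the focal length in pixels is half the picture's height over the tangent of half this angle, whatever the lens; pixels are square), "cx", "cy" (the principal point, pixels), "view" (4x4, takes a point from world to camera coordinates); the wrist camera has in their place "tool_from_camera" (4x4, takes a point from camera to tool coordinates, whose origin is the TCP and whose axes are the flange's). Camera axes: x right, y up, looking along -z (the intrinsics and any distortion apply to the point x, -y, -z); pixel columns grow to the right and rows downward; lengths in m; the calibration is good to about 2 mm. A picture is of the moment at which its call begins: read the wrist's pose just before it. camera_info takes no time and is no camera call.
- ctrl.close_job(): hands the job in; it is judged then, once.
Trained networks look in the newest picture that a camera, given by its name, has taken for a name from the list of things; names that differ only in an ending like _2 or _b are one class to them, and where a whole thing is asked for, a point or a joint stands for the part that bears it (a point fixed in the world has none). Each returns a list of dicts, best first, with "p" (0 to 1); they miss things now and then, are a little off and sometimes report something else, mostly with a low value. They report only what shows in the picture. A call takes as long as a camera call. They do not tell look-alikes from the thing itself.
- spotter.spot_in(camera, label): "location" ([column, row] in pixels, amid what is visible of it).
- spotter.regions_of(camera, label): "region" (400x640 bool, what is visible of it) and "location" ([column, row] in pixels, amid what is visible of it).
The state is a dict: "time_s": time; "joint_positions": joint angles; "qd": joint speeds; "joint_efforts": joint torques, N m; "tcp_pos": TCP position; "tool_rot": TCP orientation; "force": force on the tool from outside, world axes, zero at the start; "torque": the same for the moment, N m; "grip_width": opening from 0.0 (shut) to 1.0 (fully open); "gripper_force": force on a finger pad.
Only numpy, scipy, OpenCV 4.12 (cv2) and the standard library are available. Lean on these libraries where they do the work, as an engineer would, in place of code of your own. Each camera call takes 0.05 s, during which the arm holds its last target. There are 200 camera calls.

## Working session

There is one attempt and no reset: what is moved stays moved. The work goes in short steps, Python scripts to look and compute and a tool call to move; the robot and the scene stay as the last step left them, time stands still between calls to the robot, and variables do not carry over. Pictures are saved under pics/ and viewed, at most 14 in all, crops included, and the job is handed in when it is done.

Besides the shell and the picture viewer there is one more tool, called as name([rows], argument=value, ...), one row to a line, values as JSON. step_arm: Moves the arm, as the interface text tells. Its arguments: {"type":"object","properties":{"targets":{"type":"array"},"jaw":{"type":"number"},"newtons":{"type":"number"}},"required":["targets"]}

```bash
mkdir -p pics; cat > h.py <<'E'
import numpy as np, cv2
from bench import sensors, viewer, ctrl, spotter
def st():
    s=sensors.read_state(); return s
def cam(name):
    s=sensors.read_state(); im,d=viewer.capture(name); i=viewer.camera_info(name)
    f=200/np.tan(np.radians(i['fovy'])/2)
    if 'view' in i: T=np.linalg.inv(np.array(i['view']))
    else:
        W=np.eye(4); W[:3,:3]=s['tool_rot']; W[:3,3]=s['tcp_pos']; T=W@np.array(i['tool_from_camera'])
    return im,d,(f,i.get('cx',320),i.get('cy',200),T,i)
def save(im,n): cv2.imwrite('pics/'+n+'.png',cv2.cvtColor(im,cv2.COLOR_RGB2BGR))
def pt(c,u,v,z):  # pixel(s)+depth -> world
    f,cx,cy,T,_=c; u,v,z=map(np.asarray,(u,v,z))
    P=np.stack([(u-cx)/f*z,-(v-cy)/f*z,-z,np.ones_like(z*1.0)],-1); return (P@T.T)[...,:3]
def cloud(c,d):
    v,u=np.mgrid[:400,:640]; return pt(c,u,v,d)
def onz(c,u,v,h):
    f,cx,cy,T,_=c; o=T[:3,3]; r=T[:3,:3]@np.array([(u-cx)/f,-(v-cy)/f,-1]); return o+r*(h-o[2])/r[2]
def pix(c,p):
    f,cx,cy,T,_=c; q=np.linalg.inv(T)@np.r_[p,1]; return cx+f*q[0]/-q[2], cy-f*q[1]/-q[2]
E
python3 - <<'E'
from h import *
for n in('top','side'):
    im,d,c=cam(n); save(im,n+'0'); print(n,{k:v for k,v in c[4].items() if k!='view'},c[3].round(3).tolist())
    P=cloud(c,d)
    for l in ('mug_a_mid','tray_in','tray_grip','mandrel','gauge','cleaner','pen_cup','rack_home'):
        try:
            for r in spotter.regions_of(n,l):
                m=r['region']&(d>0); q=P[m]
                print(l,round(r['p'],2),np.round(r['location']),m.sum(),np.percentile(q,[3,50,97],axis=0).round(3).tolist())
        except Exception as e: print(l,e)
print(st()['time_s'],st()['tool_rot'])
E
```

```text
top {'fovy': 50.657130029763984, 'cx': 316.64968669116774, 'cy': 215.3510624359587} [[0.0, 0.987, -0.158, 0.376], [-1.0, -0.002, -0.011, 0.054], [-0.011, 0.158, 0.987, 1.145], [0.0, 0.0, 0.0, 1.0]]
mug_a_mid 0.81 [185. 240.] 1098 [[0.436, 0.378, 0.022], [0.488, 0.404, 0.086], [0.526, 0.449, 0.09]]
mug_a_mid 0.69 [293. 288.] 946 [[0.325, 0.082, -0.0], [0.362, 0.119, 0.087], [0.397, 0.165, 0.091]]
mug_a_mid 0.27 [340. 190.] 1121 [[0.586, -0.035, 0.012], [0.621, 0.007, 0.045], [0.674, 0.047, 0.099]]
tray_in 0.72 [233. 148.] 842 [[0.687, 0.251, 0.007], [0.727, 0.288, 0.064], [0.754, 0.317, 0.14]]
tray_in 0.65 [457. 202.] 5869 [[0.521, -0.454, 0.003], [0.594, -0.31, 0.008], [0.677, -0.163, 0.049]]
tray_grip 0.72 [454. 201.] 5672 [[0.521, -0.454, 0.003], [0.592, -0.307, 0.008], [0.676, -0.163, 0.049]]
mandrel 0.91 [341. 189.] 1197 [[0.586, -0.044, 0.011], [0.623, 0.004, 0.045], [0.676, 0.047, 0.099]]
gauge 0.62 [341. 188.] 1099 [[0.586, -0.036, 0.034], [0.621, 0.006, 0.045], [0.673, 0.044, 0.099]]
cleaner 0.95 [197. 164.] 698 [[0.659, 0.35, 0.015], [0.678, 0.367, 0.105], [0.706, 0.394, 0.1
[... 1367 characters left out ...]
604, -0.269, 0.008], [0.681, -0.162, 0.05]]
gauge 0.8 [364. 226.] 1483 [[0.588, -0.049, 0.034], [0.623, -0.017, 0.046], [0.673, 0.031, 0.098]]
cleaner 0.9 [349. 112.] 906 [[0.662, 0.346, 0.01], [0.684, 0.356, 0.085], [0.709, 0.38, 0.159]]
cleaner 0.25 [381. 349.] 8136 [[0.509, -0.348, 0.005], [0.601, -0.27, 0.008], [0.68, -0.163, 0.049]]
pen_cup 0.57 [366. 134.] 1021 [[0.69, 0.247, 0.009], [0.719, 0.259, 0.072], [0.755, 0.316, 0.124]]
rack_home 0.69 [436. 306.] 7668 [[0.595, -0.393, 0.003], [0.702, -0.25, 0.167], [0.739, -0.134, 0.171]]
0.9 [[ 9.49932880e-01  3.12454033e-01 -2.29941785e-05]
 [ 3.12454031e-01 -9.49932879e-01 -5.74147938e-05]
 [-3.97824101e-05  4.73555767e-05 -9.99999998e-01]]
```

View pics/top0.png

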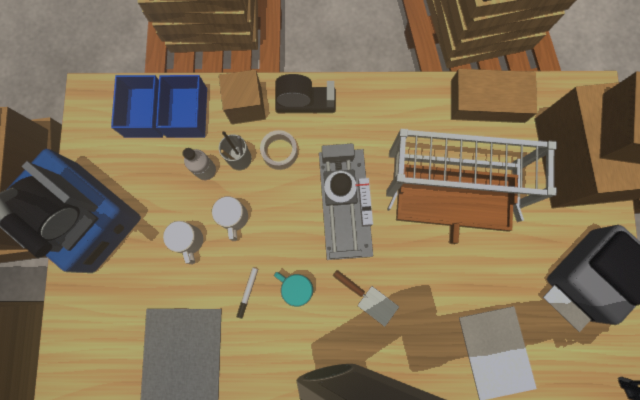

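View pics/side0.png

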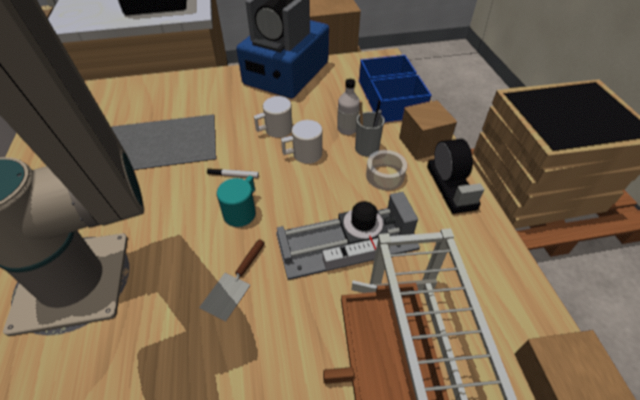

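The top view shows two white mugs, at (180,238) and (228,213), with handles towards the robot. The turquoise look-alike is at (296,290), the tester at (345,205) and the tray at (457,205) with its grip at (455,233). I'll measure these precisely.

```bash
cat > m.py <<'E'
from h import *
def circ(q):
    A=np.c_[2*q[:,:2],np.ones(len(q))]; s=np.linalg.lstsq(A,(q[:,:2]**2).sum(1),rcond=None)[0]
    return s[:2],np.sqrt(s[2]+s[0]**2+s[1]**2)
def mugs(P,d,zb=0.0,tops=None):
    m=(d>0)&(P[...,2]>zb+.078)&(P[...,2]<zb+.096)
    n,L,S,C=cv2.connectedComponentsWithStats(m.astype(np.uint8))
    out=[]
    for k in range(1,n):
        if S[k,4]<250: continue
        q=P[L==k]; c,r=cv2.minEnclosingCircle(q[:,:2].astype(np.float32)); 
        a=(d>0)&(P[...,2]>zb+.015)&(P[...,2]<zb+.076); v=P[...,:2]-np.array(c); rr=np.hypot(v[...,0],v[...,1])
        h=v[a&(rr>.052)&(rr<.074)&(P[...,2]>zb+.05)]
        out.append((np.array(c),r,S[k,4],C[k],np.median(h,0) if len(h) else None,len(h),np.median(q[:,2])))
    return out
E
python3 - <<'E'
from m import *
for n in('top','side'):
    im,d,c=cam(n); P=cloud(c,d)
    print(n)
    for o in mugs(P,d):
        print(o[0].round(4),round(o[1],4),o[2],o[3].round(),o[4],o[5],o[6], None if o[4] is None else np.degrees(np.arctan2(-o[4][1],-o[4][0])).round(1))
    # grip
    x,y,z=np.moveaxis(P,-1,0)
    m=(d>0)&(abs(z-.044)<.006)&(x>.44)&(x<.54)&(y>-.36)&(y<-.26); q=P[m]
    print('grip',m.sum(),q.mean(0),q.min(0),q.max(0)); 
    if len(q)>5: print(cv2.fitLine(q[:,:2].astype(np.float32),2,0,.01,.01).ravel(),cv2.minAreaRect(q[:,:2].astype(np.float32)))
    m=(d>0)&(abs(z-.024)<.005)&(x>.5)&(x<.58)&(y>-.5)&(y<-.13); q=P[m]
    print('front rim',m.sum(),cv2.fitLine(q[:,:2].astype(np.float32),2,0,.01,.01).ravel(),q.min(0),q.max(0))
    m=(d>0)&(z>.155)&(z<.18)&(x>.55)&(x<.8)&(y<-.08); q=P[m]
    print('shelf',cv2.minAreaRect(q[:,:2].astype(np.float32)))
    m=(d>0)&(z>.085)&(z<.11)&(abs(x-.63)<.04)&(abs(y)<.05); q=P[m]; print('mandrel top',m.sum(),cv2.minEnclosingCircle(q[:,:2].astype(np.float32)),q.mean(0))
    m=(d>0)&(abs(z-.045)<.004)&(abs(x-.63)<.06)&(abs(y)<.06); q=P[m]; print('plate',cv2.minEnclosingCircle(q[:,:2].astype(np.float32)))
    m=(d>0)&(z>.008)&(z<.08)&(x>.4)&(x<.8)&(y>-.1)&(y<.08); q=P[m]; print('tester',cv2.minAreaRect(q[:,:2].astype(np.float32)))
    m=(d>0)&(z>.064)&(z<.08)&(x>.7)&(x<.8)&(y>-.1)&(y<.08); q=P[m]; print('bearer',len(q),q.min(0),q.max(0),cv2.minAreaRect(q[:,:2].astype(np.float32)))
E
```

```text
top
[ 0.7095 -0.5824] 0.1313 428 [560. 156.] [0.0446603  0.02423039] 101 0.08719812274277927 -151.5
[0.5547 0.7013] 0.1555 387 [103. 225.] None 0 0.08762075379272116 None
[0.5568 0.2959] 0.0402 750 [227. 211.] [-0.0618667  -0.00981302] 46 0.08688856907738851 9.0
[0.4938 0.4162] 0.0401 778 [178. 236.] [-0.05995777 -0.01952155] 47 0.08695744048669296 18.0
[ 0.3982 -0.6577] 0.1212 401 [584. 275.] None 0 0.08674516103271102 None
[0.3592 0.1169] 0.0399 823 [296. 290.] [0.03672171 0.0491558 ] 38 0.08718896625934436 -126.8
grip 119 [ 0.50519281 -0.2965734   0.04269087] [ 0.48140942 -0.30782504  0.03838403] [ 0.52942558 -0.28725942  0.04735073]
[ 0.9960139  -0.08919823  0.5051928  -0.2965734 ] ((0.505370557308197, -0.29731664061546326), (0.016619732603430748, 0.049046408385038376), 83.751220703125)
front rim 503 [ 0.01742604  0.9998481   0.5403084  -0.32828638] [ 0.50155113 -0.48038693  0.01901285] [ 0.57993837 -0.14848026  0.02898464]
shelf ((0.673730731010437, -0.4029686450958252), (0.22274957597255707, 0.5686155557632446), 5.451592922210693)
mandrel top 316 ((0.6298385262489319, 0.0052702
[... 1589 characters left out ...]
.24427664] [ 0.5006266  -0.34192844  0.01902264] [ 0.5797682  -0.13154352  0.02880573]
shelf ((0.6671470403671265, -0.27018100023269653), (0.2814261019229889, 0.13167263567447662), 84.53489685058594)
mandrel top 366 ((0.6318612694740295, 0.0006221364019438624), 0.026159510016441345) [ 0.63077042 -0.0044207   0.09336062]
plate ((0.6232610940933228, -0.007920823991298676), 0.07236649841070175)
tester ((0.5725793242454529, -0.01615164428949356), (0.3410840332508087, 0.13018646836280823), 4.4096832275390625)
bearer 496 [ 0.70506992 -0.03574686  0.06422725] [0.74251761 0.05037337 0.07375062] ((0.7243025898933411, 0.007820617407560349), (0.03450631722807884, 0.08521782606840134), 4.29379940032959)
```

step_arm([
  [[0.032, 0.0376, -0.007, -0.052], [0.032, 0.0376, -0.007, -0.052], [0.032, 0.0376, -0.007, -0.052], [0.032, 0.0376, -0.007, -0.052], [0.032, 0.0376, -0.007, -0.052]],
], jaw=1, newtons=80)

```text
time_s: 1.62
tcp_pos: [0.3562, -0.4045, 0.2213]
tool_rot: [[0.998, 0.056, 0.0], [0.056, -0.998, -0.001], [0.0, 0.001, -1.0]]
force: [1.0, 0.2, -0.3]
grip_width: 1.0
gripper_force: 0.0
```

step_arm([
  [[0.032, 0.0376, -0.007, -0.052], [0.032, 0.0376, -0.007, -0.052], [0.032, 0.0376, -0.007, -0.05], [0, 0, 0, 0], [0, 0, 0, 0]],
])

```text
time_s: 2.25
tcp_pos: [0.4513, -0.2931, 0.2005]
tool_rot: [[0.995, -0.095, -0.0], [-0.095, -0.995, -0.001], [-0.0, 0.001, -1.0]]
force: [0.3, 0.5, 0.1]
grip_width: 1.003
gripper_force: 0.0
```

```bash
cat > g.py <<'E'
from m import *
im,d,c=cam('wrist'); P=cloud(c,d); save(im,'w1'); x,y,z=np.moveaxis(P,-1,0)
print(c[4]['tool_from_camera'],c[0])
for h,a in(('grip',(.035,.05,.43,.55,-.36,-.24)),('shelf',(.15,.18,.55,.8,-.6,-.05))):
    m=(d>0)&(z>a[0])&(z<a[1])&(x>a[2])&(x<a[3])&(y>a[4])&(y<a[5]); q=P[m]
    if len(q)>5: print(h,len(q),q.min(0),q.max(0),cv2.minAreaRect(q[:,:2].astype(np.float32)),cv2.fitLine(q[:,:2].astype(np.float32),2,0,.01,.01).ravel())
E
python3 g.py
```

```text
[[ 4.96684347e-04  9.60686793e-01  2.77634003e-01  7.06862958e-02]
 [ 9.99999746e-01 -3.35289134e-04 -6.28800421e-04 -4.45033658e-04]
 [-5.10992596e-04  2.77634245e-01 -9.60686715e-01 -1.17402475e-01]
 [ 0.00000000e+00  0.00000000e+00  0.00000000e+00  1.00000000e+00]] 348.87199980780315
grip 1425 [ 0.48149094 -0.30776858  0.03874155] [ 0.53343199 -0.28795169  0.04589882] ((0.5075438618659973, -0.29780814051628113), (0.015847304835915565, 0.05129589885473251), 84.91134643554688) [ 0.99536496 -0.09616932  0.5080116  -0.2980337 ]
```

step_arm([
  [[0.0138, -0.0012, -0.041, 0], [0.0138, -0.0012, -0.041, 0], [0.0138, -0.0012, -0.041, 0], [0.0138, -0.0012, -0.041, 0], [0, 0, 0, 0]],
])

```text
time_s: 2.92
tcp_pos: [0.5039, -0.2974, 0.0332]
tool_rot: [[0.995, -0.098, -0.006], [-0.098, -0.995, 0.004], [-0.006, -0.003, -1.0]]
force: [-0.6, 0.3, 1.1]
grip_width: 0.999
gripper_force: 0.0
```

step_arm([
  [[0, 0, 0, 0], [0, 0, 0, 0], [0, 0, 0, 0], [0, 0, 0, 0], [0, 0, 0, 0]],
], jaw=-1)

```text
time_s: 3.55
tcp_pos: [0.507, -0.2982, 0.0377]
tool_rot: [[0.995, -0.096, 0.001], [-0.096, -0.995, -0.001], [0.001, 0.001, -1.0]]
force: [-1.3, 0.8, 5.9]
grip_width: 0.174
gripper_force: 78.6
```

step_arm([
  [[-0.02, 0.0019, 0, 0], [-0.03, 0.0029, 0, 0], [-0.03, 0.0029, 0, 0], [-0.03, 0.0029, 0, 0], [-0.03, 0.0029, 0, 0]],
])

```text
time_s: 4.18
tcp_pos: [0.3679, -0.2853, 0.0376]
tool_rot: [[0.995, -0.095, 0.005], [-0.095, -0.995, -0.002], [0.005, 0.002, -1.0]]
force: [4.1, -0.1, 2.2]
grip_width: 0.171
gripper_force: 78.7
```

step_arm([
  [[-0.02, 0.0019, 0, 0], [-0.01, 0.001, 0, 0], [0, 0, 0, 0], [0, 0, 0, 0], [0, 0, 0, 0]],
])

```text
time_s: 4.8
tcp_pos: [0.3369, -0.2824, 0.0376]
tool_rot: [[0.995, -0.096, 0.0], [-0.096, -0.995, -0.002], [0.0, 0.002, -1.0]]
force: [-0.2, 1.0, 13.0]
grip_width: 0.176
gripper_force: 80.1
```

step_arm([
  [[0, 0, 0, 0], [0, 0, 0, 0], [0, 0, 0.04, 0], [0, 0, 0.06, 0], [0, 0.02, 0.06, 0]],
], jaw=1)

```text
time_s: 5.42
tcp_pos: [0.3359, -0.2616, 0.1966]
tool_rot: [[0.995, -0.097, -0.002], [-0.097, -0.995, 0.001], [-0.002, -0.0, -1.0]]
force: [0.5, -0.8, -0.3]
grip_width: 0.999
gripper_force: 0.0
```

step_arm([
  [[0.012, 0.045, 0.02, 0.038], [0.012, 0.055, 0.01, 0.038], [0.01, 0.055, 0.01, 0.038], [0.01, 0.055, 0, 0.038], [0.008, 0.055, 0, 0.038]],
])

```text
time_s: 6.05
tcp_pos: [0.3879, 0.0051, 0.2352]
tool_rot: [[0.996, 0.095, -0.001], [0.095, -0.996, -0.0], [-0.001, 0.0, -1.0]]
force: [1.3, 0.2, -0.5]
grip_width: 0.997
gripper_force: 0.0
```

step_arm([
  [[0, 0.058, 0, 0.038], [0, 0.058, 0, 0.038], [0, 0.058, 0, 0.038], [0, 0.058, 0, 0.038], [0, 0.058, 0, 0.038]],
])

```text
time_s: 6.68
tcp_pos: [0.4056, 0.2353, 0.2346]
tool_rot: [[0.935, 0.354, -0.019], [0.354, -0.934, 0.042], [-0.003, -0.046, -0.999]]
force: [-0.4, -0.9, -0.7]
grip_width: 0.999
gripper_force: 0.0
```

step_arm([
  [[0, 0.05, 0, 0.042], [0, 0.04, 0, 0], [0, 0.0, 0, 0], [0, 0, 0, 0]],
])

```text
time_s: 7.18
tcp_pos: [0.4203, 0.2931, 0.2351]
tool_rot: [[0.902, 0.431, -0.033], [0.432, -0.9, 0.063], [-0.003, -0.071, -0.997]]
force: [0.4, 0.5, -0.3]
grip_width: 1.001
gripper_force: 0.0
```

```bash
cat > w.py <<'E'
from m import *
import sys
zb=float(sys.argv[1]) if len(sys.argv)>1 else 0
for n in('top','wrist'):
    im,d,c=cam(n); P=cloud(c,d); save(im,n+'_'+str(int(st()['time_s']*10)))
    print(n)
    for o in mugs(P,d,zb):
        if abs(o[1]-.04)<.004 and o[4] is not None: print(o[0].round(4),round(o[1],4),o[2],o[3].round(),o[4].round(4),o[5],np.degrees(np.arctan2(-o[4][1],-o[4][0])).round(1))
s=st(); print(s['time_s'],s['tcp_pos'],s['tool_rot'][0])
E
python3 w.py
```

```text
top
[0.5576 0.2955] 0.0405 753 [227. 211.] [-0.0602 -0.0096] 43 9.1
[0.3591 0.1168] 0.0399 820 [296. 290.] [0.0368 0.0491] 37 -126.8
wrist
[0.4941 0.4161] 0.0398 8151 [227.  39.] [-0.0576 -0.0204] 418 19.4
[0.5578 0.2959] 0.0398 7790 [418.  34.] [-0.0601 -0.0074] 439 7.0
7.275 [0.42033308 0.29300431 0.23538611] [ 0.90216991  0.43016203 -0.03240499]
```

```bash
python3 -c "
from h import *
s=st();print(np.round(s['joint_positions'],3),s['tcp_pos'],s['tool_rot'])"
```

```text
[ 0.445  0.087 -0.303  1.183  0.071  3.141] [0.42033308 0.29300431 0.23538611] [[ 0.90216991  0.43016203 -0.03240499]
 [ 0.43137718 -0.89992392  0.06364481]
 [-0.00178444 -0.0713972  -0.99744637]]
```

step_arm([
  [[0, 0, 0, 0.18], [0, 0, 0, 0.18], [0, 0, 0, 0.18], [0, 0, 0, 0.18], [0, 0.02, 0, 0.18]],
])

```text
time_s: 7.9
tcp_pos: [0.4206, 0.3125, 0.2358]
tool_rot: [[0.219, 0.973, -0.07], [0.976, -0.218, 0.014], [-0.001, -0.072, -0.997]]
force: [-0.4, -0.7, 0.6]
grip_width: 1.003
gripper_force: 0.0
```

step_arm([
  [[0, 0.02, 0, 0.18], [0, 0.02, 0, 0.18], [0, 0.02, 0, 0.18], [0, 0.02, 0, 0.18], [0, 0, 0, 0.18]],
])

```text
time_s: 8.52
tcp_pos: [0.4208, 0.3943, 0.2357]
tool_rot: [[-0.631, 0.774, -0.055], [0.776, 0.629, -0.046], [-0.001, -0.071, -0.997]]
force: [0.7, -0.3, 0.1]
grip_width: 0.999
gripper_force: 0.0
```

step_arm([
  [[0, 0, 0, 0.18], [0, 0, 0, 0.18], [0, 0, 0, 0.18], [0, 0, 0, 0.18], [0, 0, 0, 0]],
])

```text
time_s: 9.15
tcp_pos: [0.4206, 0.3932, 0.2358]
tool_rot: [[-0.984, 0.176, -0.012], [0.176, 0.982, -0.071], [-0.001, -0.072, -0.997]]
force: [0.6, -0.0, 0.2]
grip_width: 1.001
gripper_force: 0.0
```

step_arm([
  [[0, 0, 0, 0.18], [0, 0, 0, 0.18], [0, 0, 0, 0.1], [0, 0, 0, 0]],
])

```text
time_s: 9.65
tcp_pos: [0.4207, 0.3935, 0.2357]
tool_rot: [[-0.961, -0.277, 0.021], [-0.278, 0.958, -0.069], [-0.001, -0.072, -0.997]]
force: [-0.3, 0.1, 0.1]
grip_width: 1.003
gripper_force: 0.0
```

```bash
python3 -c "
from h import *
s=st();print(np.round(s['joint_positions'],3),s['tcp_pos'],np.degrees(np.arctan2(s['tool_rot'][1][0],s['tool_rot'][0][0])))"; python3 w.py
```

```text
[ 0.671  0.222 -0.142  1.233 -0.067  0.39 ] [0.42067014 0.39349984 0.23567927] -163.86637067637542
top
[0.5568 0.2954] 0.04 752 [227. 211.] [-0.062  -0.0095] 45 8.7
[0.4943 0.4164] 0.0401 676 [178. 234.] [-0.065  -0.0236] 21 19.9
[0.3591 0.1167] 0.0399 822 [296. 290.] [0.0368 0.0483] 38 -127.3
wrist
[0.4938 0.4171] 0.0399 6232 [336. 278.] [-0.06   -0.0195] 401 18.0
9.75 [0.42078628 0.39371343 0.23567516] [-0.96042469 -0.27775617  0.02087901]
```

step_arm([
  [[0, 0, 0, 0.18], [0, 0, 0, 0.18], [0, 0, 0, 0.18], [0, 0, 0, 0.18], [0, 0, 0, 0.18]],
])

```text
time_s: 10.38
tcp_pos: [0.4208, 0.3939, 0.2356]
tool_rot: [[-0.373, -0.926, 0.067], [-0.928, 0.372, -0.026], [-0.001, -0.072, -0.997]]
force: [0.1, -0.5, 0.2]
grip_width: 1.002
gripper_force: 0.0
```

step_arm([
  [[0, 0, 0, 0.18], [0, 0, 0, 0.18], [0, 0, 0, 0.18], [0, 0, 0, 0.18], [0, 0, 0, 0.18]],
])

```text
time_s: 11.0
tcp_pos: [0.4207, 0.3939, 0.2356]
tool_rot: [[0.495, -0.867, 0.062], [-0.869, -0.494, 0.036], [-0.001, -0.072, -0.997]]
force: [-0.3, 0.4, 0.3]
grip_width: 1.001
gripper_force: 0.0
```

step_arm([
  [[0, 0, 0, 0.18], [0, 0, 0, 0.18], [0, 0, 0, 0.18], [0, 0, 0, 0.18], [0, 0, 0, 0.18]],
])

```text
time_s: 11.62
tcp_pos: [0.4207, 0.3938, 0.2356]
tool_rot: [[0.988, -0.152, 0.01], [-0.152, -0.986, 0.071], [-0.001, -0.072, -0.997]]
force: [-0.5, 0.3, -0.2]
grip_width: 0.996
gripper_force: 0.0
```

step_arm([
  [[0, 0, 0, 0.18], [0, 0, 0, 0.18], [0, 0, 0, 0.18], [0, 0, 0, 0.18], [0, 0, 0, 0]],
])

```text
time_s: 12.25
tcp_pos: [0.421, 0.394, 0.2355]
tool_rot: [[0.847, 0.53, -0.039], [0.531, -0.845, 0.06], [-0.001, -0.072, -0.997]]
force: [0.8, 0.3, -1.0]
grip_width: 1.001
gripper_force: 0.0
```

step_arm([
  [[0, 0, 0, 0.1], [0, 0, 0, 0.05], [0, 0, 0, 0.05], [0, 0, 0, 0]],
])

```text
time_s: 12.75
tcp_pos: [0.3932, 0.4285, 0.2356]
tool_rot: [[0.767, 0.641, -0.026], [0.642, -0.766, 0.029], [-0.001, -0.039, -0.999]]
force: [0.2, -0.1, -0.4]
grip_width: 0.995
gripper_force: 0.0
```

step_arm([
  [[0, -0.02, 0, 0], [0, -0.02, 0, 0], [0, 0, 0, 0]],
])

```text
time_s: 13.12
tcp_pos: [0.3841, 0.3977, 0.2356]
tool_rot: [[0.783, 0.622, -0.019], [0.622, -0.783, 0.021], [-0.002, -0.028, -1.0]]
force: [-0.8, 0.7, -0.3]
grip_width: 1.001
gripper_force: 0.0
```

```bash
python3 -c "
from h import *
s=st();print(np.round(s['joint_positions'],3),s['tcp_pos'],np.degrees(np.arctan2(s['tool_rot'][1][0],s['tool_rot'][0][0])),np.array(s['tool_rot'])[2])"
```

```text
[ 0.672  0.161 -0.216  1.196  0.028 -3.14 ] [0.38414547 0.39772534 0.23564283] 38.45335480223301 [-0.00190143 -0.02792317 -0.99960826]
```

step_arm([
  [[0, 0, 0, 0.038], [0, 0, 0, 0.038], [0, 0, 0, 0], [0, 0, 0, 0]],
])

```text
time_s: 13.62
tcp_pos: [0.3712, 0.4153, 0.2355]
tool_rot: [[0.753, 0.658, -0.009], [0.658, -0.753, 0.008], [-0.001, -0.012, -1.0]]
force: [0.1, -0.3, 0.2]
grip_width: 1.001
gripper_force: 0.0
```

```bash
python3 -c "
from h import *
s=st();print(np.round(s['joint_positions'],3),s['tcp_pos'],np.degrees(np.arctan2(s['tool_rot'][1][0],s['tool_rot'][0][0])),np.array(s['tool_rot'])[2])"
```

```text
[ 0.719  0.169 -0.206  1.197  0.012 -3.141] [0.37119321 0.41534772 0.2355065 ] 41.16297579679743 [-0.00142256 -0.01245952 -0.99992137]
```

step_arm([
  [[0, 0, 0, 0.055], [0, 0, 0, 0], [0.01, -0.004, 0, -0.18], [0.01, -0.004, 0, -0.18], [0.01, -0.004, 0, -0.18]],
])

```text
time_s: 14.25
tcp_pos: [0.3914, 0.4138, 0.2356]
tool_rot: [[0.979, 0.203, -0.002], [0.203, -0.979, 0.001], [-0.001, -0.001, -1.0]]
force: [-0.4, -0.1, 0.0]
grip_width: 1.004
gripper_force: 0.0
```

step_arm([
  [[0.01, -0.004, 0, -0.18], [0.01, -0.004, 0, -0.18], [0.01, -0.004, 0, -0.18], [0, 0, 0, -0.18], [0, 0, 0, -0.18]],
])

```text
time_s: 14.88
tcp_pos: [0.4214, 0.4017, 0.2355]
tool_rot: [[0.767, -0.641, -0.0], [-0.641, -0.767, 0.002], [-0.001, -0.001, -1.0]]
force: [-0.2, 0.0, -0.2]
grip_width: 0.998
gripper_force: 0.0
```

step_arm([
  [[0, 0, 0, -0.18], [0, 0, 0, -0.18], [0, 0, 0, -0.18], [0, 0, 0, -0.18], [0, 0, 0, -0.18]],
])

```text
time_s: 15.5
tcp_pos: [0.4212, 0.4018, 0.2356]
tool_rot: [[-0.025, -1.0, 0.002], [-1.0, 0.025, 0.001], [-0.001, -0.001, -1.0]]
force: [-0.3, 0.5, -0.2]
grip_width: 1.002
gripper_force: 0.0
```

step_arm([
  [[0, 0, 0, -0.18], [0, 0, 0, -0.18], [0, 0, 0, -0.18], [0, 0, 0, -0.18], [0, 0, 0, -0.18]],
])

```text
time_s: 16.12
tcp_pos: [0.4212, 0.4019, 0.2356]
tool_rot: [[-0.799, -0.602, 0.002], [-0.602, 0.799, -0.0], [-0.001, -0.002, -1.0]]
force: [-0.5, -1.0, 0.2]
grip_width: 1.0
gripper_force: 0.0
```

step_arm([
  [[0, 0, 0, -0.15], [0, 0, 0, 0], [0, 0, 0, 0]],
])

```text
time_s: 16.5
tcp_pos: [0.4212, 0.4018, 0.2356]
tool_rot: [[-0.876, -0.483, 0.002], [-0.483, 0.876, -0.001], [-0.001, -0.002, -1.0]]
force: [0.5, -0.1, -0.9]
grip_width: 0.995
gripper_force: 0.0
```

```bash
python3 -c "
from h import *
s=st();print(np.round(s['joint_positions'],3),s['tcp_pos'],np.degrees(np.arctan2(s['tool_rot'][1][0],s['tool_rot'][0][0])),np.array(s['tool_rot'])[2])"; python3 w.py
```

```text
[ 0.652  0.212 -0.153  1.204 -0.002  0.148] [0.42120551 0.40181715 0.23558608] -151.1458825664555 [-0.00138533 -0.00150567 -0.99999791]
top
[0.5571 0.2956] 0.0401 752 [227. 211.] [-0.0619 -0.0096] 47 8.8
[0.494  0.4164] 0.0401 545 [180. 232.] [-0.0602 -0.0204] 49 18.7
[0.3591 0.1167] 0.0399 822 [296. 290.] [0.0367 0.048 ] 38 -127.4
wrist
[0.5567 0.2964] 0.0398 5867 [132. 266.] [-0.064  -0.0071] 481 6.3
[0.494  0.4172] 0.0401 6307 [295. 271.] [-0.0598 -0.0198] 412 18.3
16.6 [0.42123504 0.40183088 0.23561399] [-0.87624087 -0.48186909  0.00202677]
```

step_arm([
  [[0.0102, -0.006, 0, -0.18], [0, 0, -0.04, 0], [0, 0, -0.05, 0], [0, 0, -0.05, 0], [0, 0, -0.03, 0]],
])

```text
time_s: 17.23
tcp_pos: [0.43, 0.3947, 0.0629]
tool_rot: [[-0.948, -0.317, -0.001], [-0.317, 0.948, -0.003], [0.002, -0.003, -1.0]]
force: [0.2, 1.0, -0.1]
grip_width: 0.997
gripper_force: 0.0
```

step_arm([
  [[0, 0, -0.012, 0], [0, 0, 0, 0]],
])

```text
time_s: 17.48
tcp_pos: [0.4313, 0.3957, 0.0534]
tool_rot: [[-0.949, -0.316, 0.001], [-0.316, 0.949, -0.001], [-0.001, -0.002, -1.0]]
force: [0.3, -0.5, 0.4]
grip_width: 1.002
gripper_force: 0.0
```

```bash
python3 - <<'E'
from h import *
im,d,c=cam('wrist'); save(im,'w2'); s=st(); print(s['tcp_pos'],s['force'],np.array(s['tool_rot'])[:2,0])
E
```

```text
[0.4321034  0.39632048 0.05447432] [ 0.49095856 -0.06357323 -0.14798328] [-0.94867957 -0.31622738]
```

View pics/w2.png

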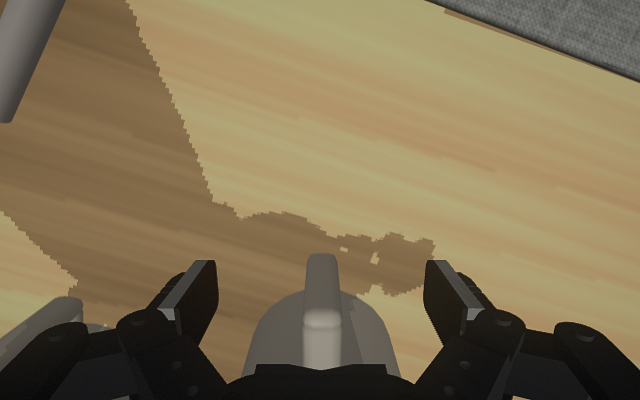

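The handle at about (321,300) is centred between the fingers, at columns 205 and 437, so I'll close and lift.

step_arm([
  [[0, 0, 0, 0], [0, 0, 0, 0], [0, 0, 0, 0], [0, 0, 0, 0], [0, 0, 0, 0]],
], jaw=-1, newtons=100)

```text
time_s: 18.15
tcp_pos: [0.4315, 0.396, 0.0541]
tool_rot: [[-0.949, -0.316, 0.002], [-0.316, 0.949, -0.001], [-0.002, -0.001, -1.0]]
force: [-1.0, -0.2, 4.0]
grip_width: 0.151
gripper_force: 97.3
```

step_arm([
  [[0, 0, 0.02, 0], [0, 0, 0.03, 0], [0, 0, 0.04, 0], [0, 0, 0.04, 0], [0, 0, 0, 0]],
])

```text
time_s: 18.77
tcp_pos: [0.4333, 0.3973, 0.1867]
tool_rot: [[-0.949, -0.316, 0.007], [-0.316, 0.949, 0.003], [-0.008, 0.001, -1.0]]
force: [0.3, -0.2, -3.0]
grip_width: 0.151
gripper_force: 97.5
```

```bash
cat > held.py <<'E'
from m import *
# held mug: bottom plane (top disk) in tool-relative terms, from the given cameras
import sys
s=st(); t=np.array(s['tcp_pos']); a=np.array(s['tool_rot'])[:2,0]; yaw=np.arctan2(-a[1],-a[0])
for n in sys.argv[1:]:
    im,d,c=cam(n); P=cloud(c,d); ex=np.array([np.cos(yaw),np.sin(yaw)]); pc=t[:2]+.066*ex
    save(im,n+'_h%d'%(s['time_s']*10))
    r=np.hypot(P[...,0]-pc[0],P[...,1]-pc[1]); m=(d>0)&(r<.048)&(abs(P[...,2]-(t[2]+.034))<.02); q=P[m]
    if len(q)<50: print(n,'few',len(q)); continue
    for _ in range(4):
        A=np.c_[q[:,:2]-pc,np.ones(len(q))]; k=np.linalg.lstsq(A,q[:,2],rcond=None)[0]; e=abs(A@k-q[:,2]); q=q[e<max(.0025,np.median(e)*2)]
    cc,rr=cv2.minEnclosingCircle(q[:,:2].astype(np.float32))
    print(n,len(q),'centre',np.round(cc,4),'r',round(rr,4),'z',round(k[2],4),'slope along/cross',round(k[:2]@ex,3),round(k[:2]@[-ex[1],ex[0]],3),'expect',pc.round(4))
print(s['time_s'],t.round(4),'yaw',np.degrees(yaw).round(2),np.round(s['force'],1))
E
python3 held.py top side
```

```text
top 633 centre [0.4956 0.4174] r 0.0395 z 0.2197 slope along/cross 0.008 0.019 expect [0.496  0.4181]
side 349 centre [0.496  0.4127] r 0.039 z 0.2168 slope along/cross 0.006 0.03 expect [0.496  0.4181]
18.775 [0.4333 0.3973 0.1867] yaw 18.42 [ 0.3 -0.2 -3. ]
```

step_arm([
  [[0, 0, 0.015, 0], [0.0164, -0.0496, 0.002, -0.031], [0.0164, -0.0496, 0.002, -0.031], [0.0164, -0.0496, 0.002, -0.031], [0.0164, -0.0496, 0.002, -0.031]],
])

```text
time_s: 19.5
tcp_pos: [0.4967, 0.1957, 0.2059]
tool_rot: [[-0.981, -0.195, -0.0], [-0.195, 0.981, -0.002], [0.001, -0.002, -1.0]]
force: [0.7, 0.4, -2.3]
grip_width: 0.15
gripper_force: 97.8
```

step_arm([
  [[0.0164, -0.0496, 0.002, -0.031], [0.0164, -0.0496, 0, -0.031], [0.0164, -0.0496, 0, -0.031], [0, 0, 0, -0.031], [0, 0, 0, 0]],
])

```text
time_s: 20.12
tcp_pos: [0.5454, 0.0487, 0.2078]
tool_rot: [[-0.997, -0.073, -0.001], [-0.073, 0.997, -0.001], [0.001, -0.001, -1.0]]
force: [0.5, 0.7, -1.8]
grip_width: 0.147
gripper_force: 98.0
```

```bash
cat > mand.py <<'E'
from m import *
for n in('top','side'):
    im,d,c=cam(n); P=cloud(c,d); x,y,z=np.moveaxis(P,-1,0)
    ctr=np.array([.630,.004])
    m=(d>0)&(abs(z-.045)<.003)&(np.hypot(x-ctr[0],y-ctr[1])<.05)&(np.hypot(x-ctr[0],y-ctr[1])>.03); q=P[m]
    h=cv2.convexHull(q[:,:2].astype(np.float32)).reshape(-1,2)
    print(n,len(q),'plate hull minEnc',cv2.minEnclosingCircle(h),'lsq',circ(h), 'z',np.median(q[:,2]))
    m=(d>0)&(z>.06)&(z<.105)&(np.hypot(x-ctr[0],y-ctr[1])<.04); q=P[m]
    print('mandrel',len(q),cv2.minEnclosingCircle(q[:,:2].astype(np.float32)),q[:,2].max(),q[q[:,2]>.097].mean(0))
    save(im,n+'_m')
E
python3 held.py top side; python3 mand.py
```

```text
top few 0
side 742 centre [0.6122 0.05  ] r 0.039 z 0.2401 slope along/cross 0.005 0.025 expect [0.6112 0.0535]
20.125 [0.5454 0.0487 0.2078] yaw 4.19 [ 0.5  0.7 -1.8]
top 1 plate hull minEnc ((0.6360694169998169, -0.04351593181490898), 9.999999747378752e-05) lsq (array([ 0.19692069, -0.01347209]), np.float64(0.4401752201348655)) z 0.04721421074736498Traceback (most recent call last):
  File "mand.py", line 9, in <module>
    print('mandrel',len(q),cv2.minEnclosingCircle(q[:,:2].astype(np.float32)),q[:,2].max(),q[q[:,2]>.097].mean(0))
                                                                              ~~~~~~~~~~^^
    return umr_maximum(a, axis, None, out, keepdims, initial, where)
ValueError: zero-size array to reduction operation maximum which has no identity
```

step_arm([
  [[0.0098, -0.0245, 0, 0], [0.0098, -0.0245, 0, 0], [0, 0, 0, 0], [0, 0, 0, 0]],
])

```text
time_s: 20.78
tcp_pos: [0.5653, 0.0008, 0.2084]
tool_rot: [[-0.997, -0.075, 0.001], [-0.075, 0.997, -0.001], [-0.001, -0.001, -1.0]]
force: [0.5, -0.2, -2.4]
grip_width: 0.144
gripper_force: 98.1
```

```bash
sed -i "s/('top','side')/('side',)/" mand.py; python3 mand.py;  python3 held.py side
```

```text
side 370 plate hull minEnc ((0.6296086311340332, 0.0031223269179463387), 0.04828668385744095) lsq (array([0.63001263, 0.00158375]), np.float64(0.046494945391527556)) z 0.04386398135047592
mandrel 563 ((0.6324488520622253, 0.0006509243394248188), 0.028102874755859375) 0.10057862520527105 [0.63245356 0.00088539 0.09818153]
side 844 centre [0.6319 0.002 ] r 0.0391 z 0.2408 slope along/cross 0.003 0.026 expect [0.631  0.0058]
20.825 [0.5652 0.0008 0.2085] yaw 4.3 [-0.5 -0.5 -2.6]
```

View pics/side_m.png

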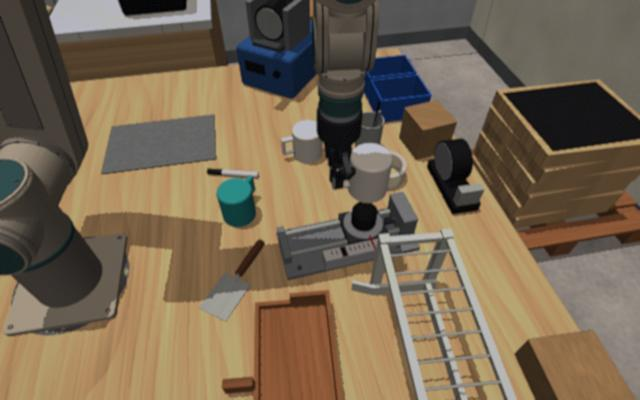

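The side view shows the mug at (370,170) directly above the mandrel at (364,215), with the offset under 2 mm. The tray is drawn out at (290,350). Descending.

step_arm([
  [[0, -0.001, -0.03, 0], [0, 0, -0.03, 0], [0, 0, -0.025, 0], [0, 0, -0.015, 0], [0, 0, 0, 0]],
])

```text
time_s: 21.5
tcp_pos: [0.5647, -0.0008, 0.1076]
tool_rot: [[-0.997, -0.074, -0.001], [-0.074, 0.997, -0.001], [0.001, -0.001, -1.0]]
force: [-0.9, 0.2, -2.7]
grip_width: 0.147
gripper_force: 98.1
```

step_arm([
  [[0, 0, -0.004, 0], [0, 0, -0.003, 0], [0, 0, 0, 0]],
])

```text
time_s: 21.88
tcp_pos: [0.566, -0.0014, 0.102]
tool_rot: [[-0.997, -0.073, 0.002], [-0.073, 0.997, -0.001], [-0.002, -0.002, -1.0]]
force: [-0.2, 0.3, -1.3]
grip_width: 0.144
gripper_force: 98.1
```

```bash
python3 held.py side
```

```text
side 721 centre [ 6.327e-01 -4.000e-04] r 0.0391 z 0.1343 slope along/cross 0.008 0.02 expect [0.6318 0.0034]
21.875 [ 0.566  -0.0014  0.102 ] yaw 4.2 [-0.2  0.3 -1.3]
```

step_arm([
  [[0, 0, -0.0015, 0], [-0.01, -0.0007, 0, 0], [-0.012, -0.0009, 0, 0], [-0.012, -0.0009, 0, 0], [-0.012, -0.0009, 0, 0]],
])

```text
time_s: 22.55
tcp_pos: [0.5214, -0.0048, 0.1006]
tool_rot: [[-0.997, -0.073, 0.007], [-0.073, 0.997, -0.001], [-0.007, -0.001, -1.0]]
force: [8.0, 1.3, -8.8]
grip_width: 0.145
gripper_force: 97.6
```

step_arm([
  [[-0.01, -0.0007, 0, 0], [-0.008, -0.0006, 0, 0], [-0.006, -0.0005, 0, 0], [0, 0, 0, 0]],
])

```text
time_s: 23.05
tcp_pos: [0.4997, -0.0066, 0.1011]
tool_rot: [[-0.997, -0.074, 0.012], [-0.074, 0.997, -0.0], [-0.012, -0.001, -1.0]]
force: [13.3, 2.5, -11.1]
grip_width: 0.146
gripper_force: 97.7
```

```bash
cat > ga.py <<'E'
from m import *
s=st(); print(s['time_s'],np.round(s['tcp_pos'],4),np.round(s['force'],1))
im,d,c=cam('side'); P=cloud(c,d); x,y,z=np.moveaxis(P,-1,0)
r,g,b=[im[...,i].astype(int) for i in range(3)]
m=(d>0)&(r>110)&(g<80)&(b<80)&(x>.45)&(x<.75)&(abs(y+.03)<.07)&(z>.01)&(z<.13)
q=P[m]; print('red',len(q)); 
if len(q): 
    e=np.array([np.cos(.073),np.sin(.073)]); print(np.median(q,0).round(4),'along',(np.median(q[:,:2],0)@e).round(4),np.argwhere(m).mean(0).round())
v,u=np.argwhere(m).mean(0).astype(int) if len(q) else (245,350)
cr=im[200:280,280:420]; save(cv2.resize(cr,None,fx=5,fy=5,interpolation=cv2.INTER_CUBIC),'ga_%d'%(s['time_s']*10))
E
python3 ga.py
```

```text
23.05 [ 0.4997 -0.0066  0.1011] [ 13.3   2.5 -11.1]
red 3
[ 0.5798 -0.0668  0.0465] along 0.5734 [251. 347.]
```

step_arm([
  [[-0.003, -0.0002, 0, 0], [-0.0025, -0.0002, 0, 0], [0, 0, 0, 0], [0, 0, 0, 0]],
])

```text
time_s: 23.6
tcp_pos: [0.4952, -0.0069, 0.1012]
tool_rot: [[-0.997, -0.074, 0.013], [-0.074, 0.997, -0.0], [-0.013, -0.001, -1.0]]
force: [13.8, 1.1, -12.7]
grip_width: 0.15
gripper_force: 97.7
```

```bash
python3 ga.py; ls -t pics | head -1
```

```text
23.6 [ 0.4952 -0.0069  0.1012] [ 13.8   1.1 -12.7]
red 0
ga_236.png
```

View pics/ga_236.png

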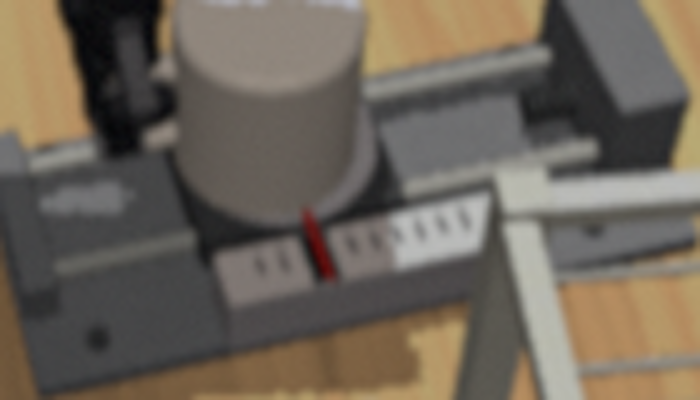

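The pointer at about (321,250) in the crop stands in the black band, a little towards its low edge at about 0.063. I'll nudge it 1.5 mm further and hold.

step_arm([
  [[-0.0015, -0.0001, 0, 0], [0, 0, 0, 0], [0, 0, 0, 0], [0, 0, 0, 0], [0, 0, 0, 0]],
])

```text
time_s: 24.28
tcp_pos: [0.4939, -0.007, 0.1012]
tool_rot: [[-0.997, -0.074, 0.013], [-0.074, 0.997, -0.0], [-0.013, -0.001, -1.0]]
force: [14.6, 1.1, -13.2]
grip_width: 0.146
gripper_force: 97.7
```

```bash
python3 - <<'E'
from h import *
im,d,c=cam('side'); s=st(); print(np.round(s['tcp_pos'],4),np.round(s['force'],1))
# brightness profile along scale
for v in range(246,256,2):
    print(v,[tuple(int(k) for k in im[v,u]) for u in range(334,354)])
cv2.imwrite('pics/scale.png',cv2.resize(cv2.cvtColor(im[228:268,315:385],cv2.COLOR_RGB2BGR),None,fx=10,fy=10,interpolation=cv2.INTER_NEAREST))
E
```

```text
[ 0.4938 -0.007   0.1012] [ 14.4   2.4 -12.6]
246 [(42, 42, 42), (46, 45, 45), (48, 48, 47), (54, 51, 51), (57, 56, 55), (56, 51, 51), (65, 39, 39), (90, 27, 27), (94, 24, 23), (70, 32, 33), (59, 51, 50), (80, 76, 74), (111, 104, 101), (121, 113, 110), (118, 111, 107), (114, 107, 103), (118, 111, 107), (124, 116, 112), (128, 120, 115), (121, 113, 109)]
248 [(95, 89, 86), (97, 91, 88), (105, 98, 95), (115, 108, 104), (117, 109, 106), (98, 93, 90), (63, 58, 56), (66, 28, 27), (91, 16, 15), (87, 15, 15), (59, 32, 32), (75, 71, 70), (111, 105, 102), (126, 119, 113), (123, 115, 111), (105, 98, 95), (94, 89, 86), (113, 105, 102), (125, 117, 114), (121, 114, 110)]
250 [(126, 118, 114), (115, 108, 105), (107, 101, 97), (120, 113, 110), (128, 120, 116), (119, 113, 109), (90, 86, 83), (56, 47, 45), (67, 16, 15), (92, 12, 12), (79, 13, 14), (60, 40, 40), (82, 79, 76), (116, 109, 105), (127, 119, 115), (120, 112, 108), (109, 102, 99), (111, 105, 100), (123, 115, 111), (125, 117, 114)]
252 [(126, 118, 114), (117, 109, 105), (100, 94, 92), (105, 98, 95), (122, 114, 110), (126, 119, 115), (115, 108, 105), (79, 76, 74), (51, 35, 34), (77, 16, 16), (92, 12, 11), (71, 17, 16), (57, 47, 46), (92, 88, 85), (120, 113, 110), (128, 119, 115), (128, 119, 115), (126, 118, 114), (127, 118, 115), (127, 119, 114)]
254 [(127, 119, 114), (125, 117, 113), (118, 110, 107), (113, 106, 103), (121, 113, 110), (127, 119, 115), (126, 118, 114), (113, 107, 103), (74, 70, 68), (57, 30, 30), (82, 14, 15), (90, 21, 19), (65, 28, 27), (67, 60, 57), (102, 97, 94), (121, 114, 110), (124, 116, 112), (122, 115, 111), (117, 110, 107), (114, 107, 103)]
```

View pics/scale.png

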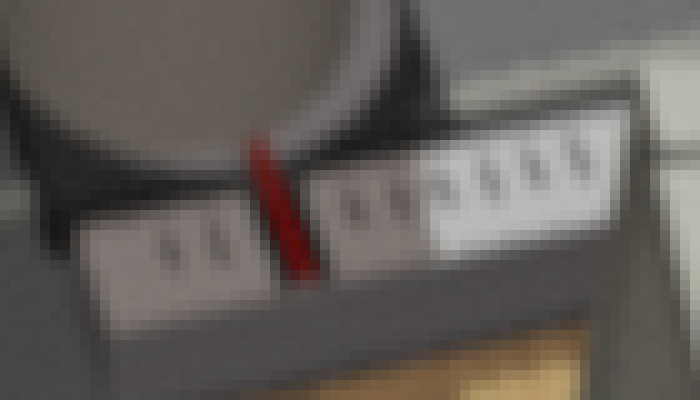

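The pointer is centred in the black band, with dark on both sides, so I'll hold over 2 s and then lead it back.

step_arm([
  [[0, 0, 0, 0], [0, 0, 0, 0], [0, 0, 0, 0], [0, 0, 0, 0], [0, 0, 0, 0]],
])

```text
time_s: 24.95
tcp_pos: [0.4939, -0.0071, 0.1012]
tool_rot: [[-0.997, -0.074, 0.013], [-0.074, 0.997, -0.0], [-0.013, -0.001, -1.0]]
force: [13.8, 1.8, -12.8]
grip_width: 0.147
gripper_force: 97.7
```

step_arm([
  [[0, 0, 0, 0], [0, 0, 0, 0], [0, 0, 0, 0], [0, 0, 0, 0], [0, 0, 0, 0]],
])

```text
time_s: 25.58
tcp_pos: [0.4939, -0.0071, 0.1012]
tool_rot: [[-0.997, -0.074, 0.013], [-0.074, 0.997, -0.0], [-0.013, -0.001, -1.0]]
force: [14.2, 1.0, -12.8]
grip_width: 0.149
gripper_force: 97.7
```

step_arm([
  [[0, 0, 0, 0], [0, 0, 0, 0], [0, 0, 0, 0], [0, 0, 0, 0], [0, 0, 0, 0]],
])

```text
time_s: 26.2
tcp_pos: [0.4939, -0.0071, 0.1012]
tool_rot: [[-0.997, -0.074, 0.013], [-0.074, 0.997, -0.0], [-0.013, -0.001, -1.0]]
force: [14.4, 1.7, -12.9]
grip_width: 0.146
gripper_force: 97.7
```

step_arm([
  [[0, 0, 0, 0], [0, 0, 0, 0], [0, 0, 0, 0], [0, 0, 0, 0], [0, 0, 0, 0]],
])

```text
time_s: 26.82
tcp_pos: [0.4939, -0.0071, 0.1012]
tool_rot: [[-0.997, -0.074, 0.013], [-0.074, 0.997, -0.0], [-0.013, -0.001, -1.0]]
force: [14.7, 1.8, -12.6]
grip_width: 0.151
gripper_force: 97.7
```

step_arm([
  [[0.009, 0.0007, 0, 0], [0.011, 0.0008, 0, 0], [0.011, 0.0008, 0, 0], [0.011, 0.0008, 0, 0], [0.011, 0.0008, 0, 0]],
])

```text
time_s: 27.45
tcp_pos: [0.5432, -0.0033, 0.1009]
tool_rot: [[-0.997, -0.073, 0.005], [-0.073, 0.997, -0.001], [-0.005, -0.002, -1.0]]
force: [3.4, -0.4, -2.1]
grip_width: 0.146
gripper_force: 99.0
```

step_arm([
  [[0.008, 0.0006, 0, 0], [0.006, 0.0004, 0, 0], [0.0035, 0.0002, 0, 0], [0, 0, 0, 0], [0, 0, 0, 0]],
])

```text
time_s: 28.08
tcp_pos: [0.5584, -0.0019, 0.0997]
tool_rot: [[-0.997, -0.073, -0.0], [-0.073, 0.997, -0.001], [0.0, -0.001, -1.0]]
force: [0.4, -0.1, -3.2]
grip_width: 0.148
gripper_force: 99.1
```

```bash
python3 held.py side
```

```text
side 745 centre [ 0.6255 -0.0008] r 0.0396 z 0.132 slope along/cross 0.009 0.021 expect [0.6242 0.0029]
28.075 [ 0.5584 -0.0019  0.0997] yaw 4.21 [ 0.4 -0.1 -3.2]
```

step_arm([
  [[0.007, 0.0005, 0, 0], [0, 0, 0.02, 0], [0, 0, 0.04, 0], [0, 0, 0.05, 0], [0, 0, 0, 0]],
])

```text
time_s: 28.75
tcp_pos: [0.5703, -0.0019, 0.2153]
tool_rot: [[-0.997, -0.073, 0.012], [-0.073, 0.997, -0.002], [-0.012, -0.003, -1.0]]
force: [-0.2, 0.1, -2.2]
grip_width: 0.148
gripper_force: 99.2
```

step_arm([
  [[-0.034, -0.0377, 0, -0.034], [-0.034, -0.0377, 0, -0.034], [-0.034, -0.0377, 0, -0.034], [-0.034, -0.0377, 0, -0.034], [-0.034, -0.0377, 0, -0.034]],
])

```text
time_s: 29.38
tcp_pos: [0.3945, -0.1905, 0.2088]
tool_rot: [[-0.995, 0.097, -0.0], [0.097, 0.995, -0.001], [0.0, -0.001, -1.0]]
force: [0.8, -0.8, -1.6]
grip_width: 0.144
gripper_force: 99.1
```

step_arm([
  [[0, 0, 0, 0], [0, 0, 0, 0], [0, 0, 0, 0]],
])

```text
time_s: 29.75
tcp_pos: [0.3967, -0.1892, 0.2096]
tool_rot: [[-0.995, 0.095, 0.001], [0.095, 0.995, -0.001], [-0.001, -0.001, -1.0]]
force: [0.2, -0.7, -3.2]
grip_width: 0.146
gripper_force: 99.1
```

```bash
cat > tray.py <<'E'
from m import *
for n in('top','side'):
    im,d,c=cam(n); P=cloud(c,d); x,y,z=np.moveaxis(P,-1,0); save(im,n+'_t%d'%(st()['time_s']*10))
    m=(d>0)&(z>.004)&(z<.055)&(x>.28)&(x<.56)&(y>-.5)&(y<-.11); q=P[m]
    print(n,'tray+grip bbox',cv2.minAreaRect(q[:,:2].astype(np.float32)))
    m=(d>0)&(abs(z-.05)<.004)&(x>.36)&(x<.56)&(y>-.5)&(y<-.11); q=P[m]; 
    if len(q)>5: print('high rim',len(q),cv2.minAreaRect(q[:,:2].astype(np.float32)))
    m=(d>0)&(z>.036)&(z<.05)&(x>.28)&(x<.37)&(abs(y+.283)<.05); q=P[m]
    if len(q)>5: print('grip',len(q),cv2.minAreaRect(q[:,:2].astype(np.float32)))
E
python3 tray.py; python3 held.py side
```

```text
top tray+grip bbox ((0.4199671745300293, -0.3022613823413849), (0.2767546772956848, 0.3866337835788727), 0.5292506217956543)
high rim 202 ((0.507024884223938, -0.2303156554698944), (0.07183989137411118, 0.2071356624364853), 16.386545181274414)
grip 14 ((0.3280138671398163, -0.27240684628486633), (0.008048877120018005, 0.012822616845369339), 56.90678405761719)
side tray+grip bbox ((0.39547836780548096, -0.22194160521030426), (0.1948106288909912, 0.2596737742424011), 78.51339721679688)
high rim 513 ((0.5092058181762695, -0.24505123496055603), (0.19519640505313873, 0.008252188563346863), 84.21508026123047)
grip 332 ((0.3380357325077057, -0.283944308757782), (0.016117015853524208, 0.05126938596367836), 84.85366821289062)
side 1668 centre [ 0.4633 -0.1983] r 0.0396 z 0.2426 slope along/cross -0.0 0.014 expect [ 0.4626 -0.1954]
29.85 [ 0.3969 -0.1892  0.2099] yaw -5.42 [-0.3 -0.1 -2.4]
```

step_arm([
  [[-0.002, 0, -0.03, 0], [0, 0, -0.05, 0], [0, 0, -0.04, 0], [0, 0, -0.018, 0], [0, 0, -0.006, 0]],
])

```text
time_s: 30.52
tcp_pos: [0.3938, -0.1889, 0.0649]
tool_rot: [[-0.995, 0.095, -0.001], [0.095, 0.995, -0.0], [0.001, -0.0, -1.0]]
force: [0.2, -0.6, -2.3]
grip_width: 0.146
gripper_force: 99.0
```

step_arm([
  [[0, 0, -0.003, 0], [0, 0, 0, 0], [0, 0, 0, 0]],
])

```text
time_s: 30.9
tcp_pos: [0.3951, -0.1905, 0.064]
tool_rot: [[-0.995, 0.096, 0.003], [0.096, 0.995, -0.003], [-0.003, -0.002, -1.0]]
force: [0.1, -0.7, -2.5]
grip_width: 0.152
gripper_force: 99.0
```

```bash
python3 held.py side
```

```text
side 1265 centre [ 0.4616 -0.1998] r 0.0399 z 0.0968 slope along/cross 0.002 0.014 expect [ 0.4608 -0.1968]
30.9 [ 0.3951 -0.1905  0.064 ] yaw -5.53 [ 0.1 -0.7 -2.5]
```

step_arm([
  [[0, 0, -0.0015, 0], [0, 0, 0, 0]],
])

```text
time_s: 31.2
tcp_pos: [0.3948, -0.1904, 0.0621]
tool_rot: [[-0.995, 0.097, 0.002], [0.097, 0.995, -0.002], [-0.002, -0.002, -1.0]]
force: [-0.6, -0.5, 1.0]
grip_width: 0.146
gripper_force: 99.7
```

step_arm([
  [[0, 0, 0, 0], [0, 0, 0, 0], [0, 0, 0.03, 0], [0, 0, 0.05, 0], [0, 0.01, 0.06, 0]],
], jaw=0.2)

```text
time_s: 31.82
tcp_pos: [0.3937, -0.1798, 0.2023]
tool_rot: [[-0.995, 0.097, -0.0], [0.097, 0.995, -0.001], [0.0, -0.001, -1.0]]
force: [1.3, -1.0, -0.6]
grip_width: 0.602
gripper_force: 0.0
```

step_arm([
  [[0.005, 0.055, 0.01, 0.046], [0.005, 0.055, 0, 0.046], [0.01, 0.055, 0, 0.046], [0.01, 0.055, 0, 0.046], [0.015, 0.055, 0, 0.046]],
])

```text
time_s: 32.45
tcp_pos: [0.4394, 0.0969, 0.2119]
tool_rot: [[-0.991, -0.135, 0.003], [-0.135, 0.991, -0.001], [-0.002, -0.002, -1.0]]
force: [0.3, -0.4, 0.3]
grip_width: 0.598
gripper_force: 0.0
```

```bash
python3 w.py; python3 tray.py; python3 w.py 0.008
python3 -c "
from h import *
s=st();print(np.round(s['joint_positions'],3))"
```

```text
top
[0.5573 0.2954] 0.0401 746 [227. 211.] [-0.0614 -0.0087] 46 8.0
[ 0.4584 -0.1955] 0.0406 560 [421. 249.] [0.0459 0.0128] 80 -164.5
wrist
[0.3602 0.1166] 0.0399 11558 [357.  85.] [0.036  0.0484] 429 -126.6
32.55 [0.44043551 0.09951476 0.21197427] [-0.99004058 -0.14073591  0.00361443]
top tray+grip bbox ((0.4199158549308777, -0.3013373017311096), (0.27926382422447205, 0.3824402391910553), 0.055158451199531555)
high rim 556 ((0.4332606792449951, -0.29146909713745117), (0.3076939880847931, 0.1468910425901413), 84.3238525390625)
grip 139 ((0.33586183190345764, -0.2813721001148224), (0.018022216856479645, 0.050982531160116196), 85.2446060180664)
side tray+grip bbox ((0.3946305215358734, -0.2220039963722229), (0.1957727074623108, 0.2600690722465515), 78.87407684326172)
high rim 637 ((0.45042556524276733, -0.2388656884431839), (0.19655989110469818, 0.12631280720233917), 84.23937225341797)
grip 336 ((0.3381008505821228, -0.28383028507232666), (0.016910333186388016, 0.051084406673908234), 83.19129180908203)
top
[0.5565 0.2954] 0.0394 490 [227. 211.] [-0.0614 -0.0089] 40 8.2
[ 0.4589 -0.1956] 0.0402 810 [422. 249.] [-0.0607  0.007 ] 42 -6.6
wrist
[0.36   0.1164] 0.0388 10716 [368.  91.] [0.036  0.0484] 432 -126.7
32.75 [0.43897735 0.09450633 0.21141467] [-9.91203164e-01 -1.32345670e-01  9.54275005e-04]
[ 0.069 -0.008 -0.453  1.125 -0.002 -0.064]
```

step_arm([
  [[0.0131, 0.048, 0, 0.003], [0.0131, 0.048, 0, 0.003], [0.0131, 0.048, 0, 0.003], [0.0131, 0.048, 0, 0.003], [0, 0, 0, 0]],
], jaw=1)

```text
time_s: 33.38
tcp_pos: [0.4931, 0.2879, 0.2115]
tool_rot: [[-0.989, -0.145, 0.002], [-0.145, 0.989, -0.001], [-0.002, -0.001, -1.0]]
force: [-0.3, -0.5, 0.0]
grip_width: 1.001
gripper_force: 0.0
```

step_arm([
  [[0, 0, 0, 0], [0, 0, 0, 0]],
])

```text
time_s: 33.62
tcp_pos: [0.4915, 0.2852, 0.2115]
tool_rot: [[-0.99, -0.143, 0.001], [-0.143, 0.99, -0.002], [-0.001, -0.002, -1.0]]
force: [0.5, 0.3, 0.3]
grip_width: 0.999
gripper_force: 0.0
```

```bash
python3 w.py
```

```text
top
[0.561  0.2939] 0.0395 465 [228. 207.] [-0.0664 -0.0085] 38 7.3
[0.3592 0.1168] 0.0399 823 [296. 290.] [0.0366 0.0492] 36 -126.7
wrist
[0.5577 0.2959] 0.0401 7406 [322. 281.] [-0.0624 -0.0082] 492 7.5
33.725 [0.49156551 0.28559041 0.21167517] [-0.98972076 -0.14300669  0.00137685]
```

step_arm([
  [[0.001, 0.001, -0.03, -0.005], [0, 0, -0.045, 0], [0, 0, -0.045, 0], [0, 0, -0.028, 0], [0, 0, -0.009, 0]],
])

```text
time_s: 34.35
tcp_pos: [0.4911, 0.2866, 0.0528]
tool_rot: [[-0.99, -0.139, -0.002], [-0.139, 0.99, -0.003], [0.002, -0.003, -1.0]]
force: [0.1, 0.2, -0.0]
grip_width: 1.003
gripper_force: 0.0
```

step_arm([
  [[0, 0, 0, 0], [0, 0, 0, 0]],
])

```text
time_s: 34.6
tcp_pos: [0.4941, 0.2885, 0.0563]
tool_rot: [[-0.99, -0.14, 0.004], [-0.14, 0.99, 0.0], [-0.004, -0.001, -1.0]]
force: [-0.3, -0.7, 0.7]
grip_width: 1.001
gripper_force: 0.0
```

```bash
python3 - <<'E'
from h import *
im,d,c=cam('wrist'); save(im,'w3'); s=st(); print(s['tcp_pos'],s['force'],np.array(s['tool_rot'])[:2,0])
E
```

```text
[0.49412124 0.28852988 0.05631401] [ 0.85674142 -0.18745783  1.57946557] [-0.99016542 -0.1398274 ]
```

View pics/w3.png

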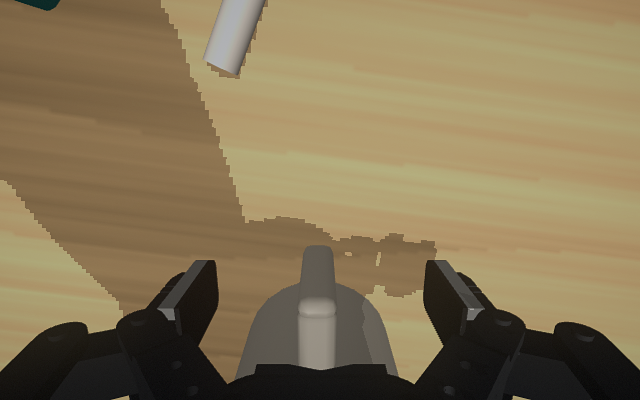

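The handle at about (317,300) is well centred between the fingers. Closing and lifting.

step_arm([
  [[0, 0, 0, 0], [0, 0, 0, 0], [0, 0, 0, 0], [0, 0, 0, 0], [0, 0, 0, 0]],
], jaw=-1, newtons=100)

```text
time_s: 35.28
tcp_pos: [0.4928, 0.2879, 0.0548]
tool_rot: [[-0.99, -0.14, 0.002], [-0.14, 0.99, -0.001], [-0.002, -0.002, -1.0]]
force: [0.2, -1.8, 2.1]
grip_width: 0.145
gripper_force: 97.2
```

step_arm([
  [[0, 0, 0.02, 0], [0, 0, 0.04, 0], [0, 0, 0.05, 0], [0, 0, 0.044, 0], [0, 0, 0, 0]],
])

```text
time_s: 35.9
tcp_pos: [0.4952, 0.2892, 0.2126]
tool_rot: [[-0.99, -0.14, 0.009], [-0.14, 0.99, 0.002], [-0.009, 0.001, -1.0]]
force: [0.5, 0.0, -1.4]
grip_width: 0.148
gripper_force: 97.6
```

```bash
python3 held.py side top; python3 mand.py
```

```text
side 463 centre [0.5623 0.2933] r 0.0397 z 0.2448 slope along/cross 0.014 0.028 expect [0.5606 0.2985]
top 570 centre [0.559  0.2958] r 0.0391 z 0.2423 slope along/cross 0.003 0.025 expect [0.5606 0.2985]
35.9 [0.4952 0.2892 0.2126] yaw 8.05 [ 0.5  0.  -1.4]
side 379 plate hull minEnc ((0.6300076246261597, 0.003257307456806302), 0.048390988260507584) lsq (array([0.62989429, 0.00104053]), np.float64(0.045381051351172166)) z 0.04387353905642932
mandrel 578 ((0.6319864988327026, 0.00024836475495249033), 0.02800615131855011) 0.10127275103496503 [0.63276913 0.00069211 0.09809751]
```

step_arm([
  [[0.012, -0.0481, 0, -0.011], [0.012, -0.0481, 0, -0.011], [0.012, -0.0481, 0, -0.011], [0.012, -0.0481, 0, -0.011], [0.012, -0.0481, 0, -0.011]],
])

```text
time_s: 36.67
tcp_pos: [0.5511, 0.046, 0.2058]
tool_rot: [[-0.996, -0.085, -0.004], [-0.085, 0.996, -0.001], [0.004, -0.001, -1.0]]
force: [1.2, 0.1, -2.6]
grip_width: 0.144
gripper_force: 97.8
```

step_arm([
  [[0.012, -0.0481, 0, -0.012], [0, 0, 0, 0], [0, 0, 0, 0], [0, 0, 0, 0]],
])

```text
time_s: 37.17
tcp_pos: [0.5637, 0.0006, 0.2075]
tool_rot: [[-0.997, -0.075, -0.001], [-0.075, 0.997, -0.001], [0.001, -0.001, -1.0]]
force: [0.8, 0.7, -1.7]
grip_width: 0.146
gripper_force: 98.0
```

```bash
python3 held.py side
```

```text
side 842 centre [0.6301 0.0014] r 0.039 z 0.2392 slope along/cross 0.003 0.021 expect [0.6295 0.0055]
37.175 [0.5637 0.0006 0.2075] yaw 4.29 [ 0.8  0.7 -1.7]
```

step_arm([
  [[0.0018, -0.001, -0.03, 0], [0, 0, -0.03, 0], [0, 0, -0.025, 0], [0, 0, -0.015, 0], [0, 0, 0, 0]],
])

```text
time_s: 37.85
tcp_pos: [0.5654, -0.0008, 0.1075]
tool_rot: [[-0.997, -0.074, -0.001], [-0.074, 0.997, -0.001], [0.001, -0.001, -1.0]]
force: [0.8, 0.7, -2.2]
grip_width: 0.147
gripper_force: 98.1
```

step_arm([
  [[0, 0, -0.004, 0], [0, 0, -0.0025, 0], [0, 0, 0, 0]],
])

```text
time_s: 38.22
tcp_pos: [0.5668, -0.0016, 0.1025]
tool_rot: [[-0.997, -0.073, 0.002], [-0.073, 0.997, -0.001], [-0.002, -0.002, -1.0]]
force: [0.0, 0.1, -2.0]
grip_width: 0.147
gripper_force: 98.1
```

```bash
python3 held.py side
```

```text
side 735 centre [ 0.6328 -0.001 ] r 0.0395 z 0.1343 slope along/cross 0.006 0.016 expect [0.6326 0.0032]
38.225 [ 0.5668 -0.0016  0.1025] yaw 4.2 [ 0.   0.1 -2. ]
```

step_arm([
  [[0, 0, -0.002, 0], [-0.01, -0.0007, 0, 0], [-0.012, -0.0009, 0, 0], [-0.012, -0.0009, 0, 0], [-0.012, -0.0009, 0, 0]],
])

```text
time_s: 38.9
tcp_pos: [0.5221, -0.005, 0.1006]
tool_rot: [[-0.997, -0.073, 0.007], [-0.073, 0.997, -0.001], [-0.007, -0.001, -1.0]]
force: [9.3, 1.2, -9.0]
grip_width: 0.15
gripper_force: 97.3
```

step_arm([
  [[-0.01, -0.0007, 0, 0], [-0.008, -0.0006, 0, 0], [-0.008, -0.0006, 0, 0], [-0.0045, -0.0003, 0, 0], [0, 0, 0, 0]],
])

```text
time_s: 39.52
tcp_pos: [0.4946, -0.0071, 0.1012]
tool_rot: [[-0.997, -0.074, 0.013], [-0.074, 0.997, -0.0], [-0.013, -0.001, -1.0]]
force: [15.8, 1.3, -13.5]
grip_width: 0.146
gripper_force: 97.3
```

step_arm([
  [[0, 0, 0, 0], [0, 0, 0, 0]],
])

```text
time_s: 39.78
tcp_pos: [0.4949, -0.007, 0.1011]
tool_rot: [[-0.997, -0.074, 0.013], [-0.074, 0.997, -0.0], [-0.013, -0.001, -1.0]]
force: [14.4, 1.8, -12.9]
grip_width: 0.143
gripper_force: 97.3
```

```bash
python3 - <<'E'
from h import *
im,d,c=cam('side'); s=st(); print(s['time_s'],np.round(s['tcp_pos'],4),np.round(s['force'],1))
cv2.imwrite('pics/scale2.png',cv2.resize(cv2.cvtColor(im[228:268,315:385],cv2.COLOR_RGB2BGR),None,fx=10,fy=10,interpolation=cv2.INTER_NEAREST))
E
```

```text
39.825 [ 0.4949 -0.0071  0.1011] [ 15.    1.5 -12.3]
```

View pics/scale2.png

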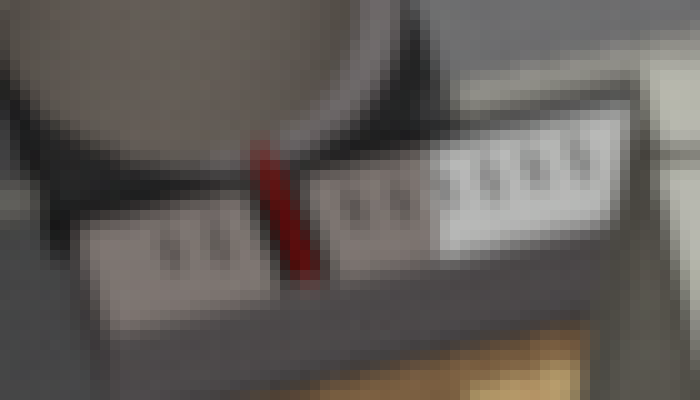

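The pointer at (287,220) is centred in the black band again. I'll hold, lead it back, lift and go to the tray.

step_arm([
  [[0, 0, 0, 0], [0, 0, 0, 0], [0, 0, 0, 0], [0, 0, 0, 0], [0, 0, 0, 0]],
])

```text
time_s: 40.45
tcp_pos: [0.4949, -0.0071, 0.1011]
tool_rot: [[-0.997, -0.074, 0.013], [-0.074, 0.997, -0.0], [-0.013, -0.001, -1.0]]
force: [14.1, 1.7, -13.3]
grip_width: 0.149
gripper_force: 97.3
```

step_arm([
  [[0, 0, 0, 0], [0, 0, 0, 0], [0, 0, 0, 0], [0, 0, 0, 0], [0, 0, 0, 0]],
])

```text
time_s: 41.08
tcp_pos: [0.4949, -0.0071, 0.1011]
tool_rot: [[-0.997, -0.074, 0.013], [-0.074, 0.997, -0.0], [-0.013, -0.001, -1.0]]
force: [14.5, 1.7, -13.3]
grip_width: 0.144
gripper_force: 97.3
```

step_arm([
  [[0, 0, 0, 0], [0, 0, 0, 0], [0, 0, 0, 0], [0, 0, 0, 0], [0, 0, 0, 0]],
])

```text
time_s: 41.7
tcp_pos: [0.4949, -0.007, 0.1011]
tool_rot: [[-0.997, -0.074, 0.013], [-0.074, 0.997, -0.0], [-0.013, -0.001, -1.0]]
force: [15.0, 1.3, -11.9]
grip_width: 0.146
gripper_force: 97.3
```

step_arm([
  [[0, 0, 0, 0], [0, 0, 0, 0], [0, 0, 0, 0], [0, 0, 0, 0], [0, 0, 0, 0]],
])

```text
time_s: 42.32
tcp_pos: [0.4949, -0.0071, 0.1011]
tool_rot: [[-0.997, -0.074, 0.013], [-0.074, 0.997, -0.0], [-0.013, -0.001, -1.0]]
force: [14.5, 1.6, -12.6]
grip_width: 0.149
gripper_force: 97.3
```

step_arm([
  [[0.009, 0.0007, 0, 0], [0.011, 0.0008, 0, 0], [0.011, 0.0008, 0, 0], [0.011, 0.0008, 0, 0], [0.011, 0.0008, 0, 0]],
])

```text
time_s: 42.95
tcp_pos: [0.5442, -0.0033, 0.1009]
tool_rot: [[-0.997, -0.073, 0.004], [-0.073, 0.997, -0.001], [-0.004, -0.002, -1.0]]
force: [2.6, 0.1, -2.0]
grip_width: 0.15
gripper_force: 98.6
```

step_arm([
  [[0.008, 0.0006, 0, 0], [0.006, 0.0004, 0, 0], [0.0035, 0.0002, 0, 0], [0, 0, 0, 0], [0, 0, 0, 0]],
])

```text
time_s: 43.58
tcp_pos: [0.56, -0.0021, 0.0999]
tool_rot: [[-0.997, -0.073, 0.001], [-0.073, 0.997, -0.001], [-0.001, -0.001, -1.0]]
force: [-0.4, 0.1, -1.6]
grip_width: 0.147
gripper_force: 99.0
```

```bash
python3 held.py side; python3 tray.py
```

```text
side 736 centre [ 0.6267 -0.0014] r 0.0395 z 0.1317 slope along/cross 0.006 0.016 expect [0.6258 0.0028]
43.575 [ 0.56   -0.0021  0.0999] yaw 4.2 [-0.4  0.1 -1.6]
top tray+grip bbox ((0.4198703169822693, -0.3148013651371002), (0.2793530821800232, 0.36670994758605957), 0.11263904720544815)
high rim 534 ((0.4450530409812927, -0.28893202543258667), (0.30680975317955017, 0.12478559464216232), 84.22189331054688)
grip 136 ((0.33700796961784363, -0.2767648994922638), (0.01650947891175747, 0.04845134913921356), 87.5080795288086)
side tray+grip bbox ((0.4062880277633667, -0.2243914008140564), (0.1975557953119278, 0.2845688760280609), 79.31929779052734)
high rim 633 ((0.5011622905731201, -0.2310369610786438), (0.12715080380439758, 0.1901089996099472), 32.880943298339844)
grip 331 ((0.3387261629104614, -0.28024688363075256), (0.01711737923324108, 0.05174373462796211), 83.09356689453125)
```

```bash
python3 - <<'E'
from m import *
T,_,_=0,0,0
for n in('top','side'):
    im,d,c=cam(n); P=cloud(c,d); x,y,z=np.moveaxis(P,-1,0)
    for o in mugs(P,d,.008):
        if abs(o[1]-.04)<.004: print(n,o[0].round(4),o[1],o[3],o[4],o[5])
    if n=='top': save(cv2.resize(im[150:310,350:590],None,fx=3,fy=3,interpolation=cv2.INTER_CUBIC),'tray_top')
E
```

```text
top [ 0.4636 -0.1844] 0.04003278166055679 [417.21621622 247.45331695] [-0.06055868  0.00656488] 47
top [0.3596 0.1181] 0.03940263390541077 [292.92488263 289.63615023] [0.03628142 0.04812843] 35
side [0.3614 0.1129] 0.0389518104493618 [233.67777778 190.52222222] [0.03714146 0.04864151] 43
side [ 0.4656 -0.1872] 0.04011375829577446 [301.91365462 304.35073628] [-0.06169812  0.00286877] 92
```

View pics/tray_top.png

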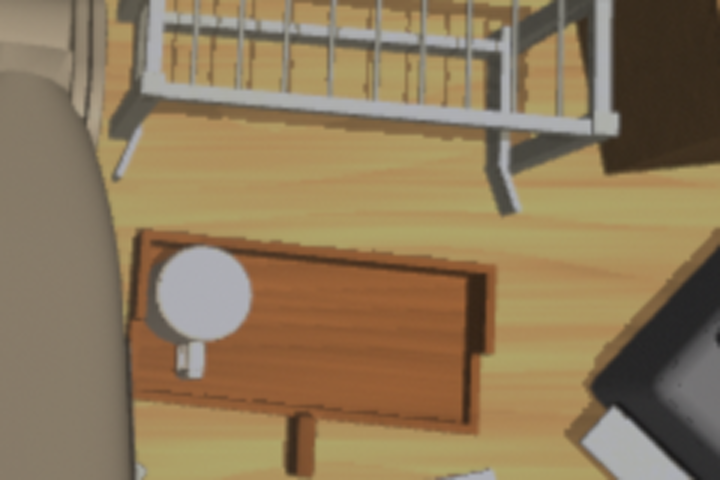

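Mug 1 at (203,293) in the crop was nudged about 11 mm inside the tray and still stands, and the tray shifted about 4 mm. I'll lift mug 2 and bring it to the right slot.

step_arm([
  [[0.006, 0.0004, 0, 0], [0, 0, 0.02, 0], [0, 0, 0.04, 0], [0, 0, 0.05, 0], [-0.02, -0.005, 0, 0]],
])

```text
time_s: 44.45
tcp_pos: [0.5515, -0.007, 0.2152]
tool_rot: [[-0.997, -0.074, 0.013], [-0.074, 0.997, -0.003], [-0.013, -0.004, -1.0]]
force: [0.2, -0.1, -2.1]
grip_width: 0.145
gripper_force: 98.8
```

step_arm([
  [[-0.04, -0.02, 0, -0.02], [-0.045, -0.02, 0, -0.02], [-0.045, -0.02, 0, -0.02], [-0.028, -0.034, 0, -0.02], [-0.008, -0.048, 0, -0.02]],
])

```text
time_s: 45.08
tcp_pos: [0.3786, -0.1484, 0.2096]
tool_rot: [[-1.0, 0.026, 0.001], [0.026, 1.0, -0.001], [-0.001, -0.001, -1.0]]
force: [1.8, -0.8, -1.8]
grip_width: 0.148
gripper_force: 98.6
```

step_arm([
  [[-0.001, -0.046, 0, -0.02], [-0.001, -0.046, 0, -0.02], [-0.001, -0.046, 0, -0.02], [-0.001, -0.046, 0, -0.0145], [-0.001, -0.044, 0, 0]],
])

```text
time_s: 45.7
tcp_pos: [0.3754, -0.3784, 0.2097]
tool_rot: [[-0.995, 0.101, 0.001], [0.101, 0.995, -0.001], [-0.001, -0.001, -1.0]]
force: [0.4, -0.5, -1.9]
grip_width: 0.148
gripper_force: 98.7
```

step_arm([
  [[0, 0, 0, 0], [0, 0, 0, 0], [0, 0, 0, 0]],
])

```text
time_s: 46.08
tcp_pos: [0.3754, -0.3754, 0.2097]
tool_rot: [[-0.995, 0.1, 0.001], [0.1, 0.995, -0.0], [-0.001, -0.0, -1.0]]
force: [-0.2, 0.2, -2.0]
grip_width: 0.148
gripper_force: 98.7
```

```bash
python3 held.py top side; python3 tray.py; python3 mand.py|head -1
```

```text
top 845 centre [ 0.4395 -0.3806] r 0.0393 z 0.2417 slope along/cross 0.008 -0.018 expect [ 0.4411 -0.382 ]
side 1689 centre [ 0.442  -0.3817] r 0.039 z 0.2424 slope along/cross -0.004 -0.012 expect [ 0.4411 -0.382 ]
46.075 [ 0.3754 -0.3754  0.2097] yaw -5.73 [-0.2  0.2 -2. ]
top tray+grip bbox ((0.41977041959762573, -0.3039417564868927), (0.2791503965854645, 0.3878103494644165), 0.10886526852846146)
high rim 422 ((0.43497374653816223, -0.27611786127090454), (0.2840195894241333, 0.14729534089565277), 84.10429382324219)
grip 134 ((0.3369821012020111, -0.2771326005458832), (0.01677056774497032, 0.04832819849252701), 87.98686981201172)
side tray+grip bbox ((0.4550788998603821, -0.23794704675674438), (0.19891329109668732, 0.1188005656003952), 84.10841369628906)
high rim 585 ((0.4688829779624939, -0.23937152326107025), (0.19891329109668732, 0.0910457968711853), 84.10841369628906)
side 373 plate hull minEnc ((0.6296536326408386, 0.0021919412538409233), 0.0486752912402153) lsq (array([0.62986511, 0.0017222 ]), np.float64(0.04647226288868269)) z 0.04391219460847129
```

step_arm([
  [[0, 0, -0.03, 0], [0, 0, -0.05, 0], [0, 0, -0.04, 0], [0, 0, -0.018, 0], [0, 0, -0.006, 0]],
])

```text
time_s: 46.95
tcp_pos: [0.3749, -0.3756, 0.0648]
tool_rot: [[-0.995, 0.101, -0.0], [0.101, 0.995, 0.001], [0.0, 0.0, -1.0]]
force: [-0.3, -0.1, -2.3]
grip_width: 0.145
gripper_force: 98.6
```

step_arm([
  [[0, 0, -0.003, 0], [0, 0, -0.0015, 0], [0, 0, 0, 0]],
])

```text
time_s: 47.32
tcp_pos: [0.3762, -0.3775, 0.0628]
tool_rot: [[-0.995, 0.101, 0.003], [0.101, 0.995, -0.003], [-0.003, -0.003, -1.0]]
force: [-1.6, -0.3, 1.0]
grip_width: 0.147
gripper_force: 99.0
```

```bash
python3 held.py top side
```

```text
top 580 centre [ 0.4402 -0.3823] r 0.0393 z 0.0951 slope along/cross 0.007 -0.014 expect [ 0.4418 -0.3841]
side few 0
47.325 [ 0.3762 -0.3775  0.0628] yaw -5.79 [-1.6 -0.3  1. ]
```

step_arm([
  [[0, 0, 0, 0], [0, 0, 0, 0], [0, 0, 0.03, 0], [0, 0, 0.05, 0], [0, 0, 0.06, 0]],
], jaw=0.2)

```text
time_s: 48.05
tcp_pos: [0.3749, -0.3758, 0.2019]
tool_rot: [[-0.995, 0.101, -0.0], [0.101, 0.995, 0.001], [0.0, 0.001, -1.0]]
force: [1.1, -1.0, -0.9]
grip_width: 0.597
gripper_force: 0.0
```

step_arm([
  [[-0.02, 0.05, 0, 0], [-0.018, 0.05, 0, 0], [0, 0, 0, 0], [0, 0, 0, 0]],
], jaw=1)

```text
time_s: 48.55
tcp_pos: [0.338, -0.2771, 0.2019]
tool_rot: [[-0.995, 0.101, 0.002], [0.101, 0.995, -0.003], [-0.003, -0.003, -1.0]]
force: [-0.0, 0.6, 0.6]
grip_width: 1.002
gripper_force: 0.0
```

```bash
sed -e "s/(.035,.05,.43,.55,-.36,-.24)/(.036,.05,.28,.37,-.33,-.23)/" -e "s/'w1'/'w4'/" g.py > g2.py; python3 g2.py | tail -1; python3 tray.py; python3 w.py .008
```

```text
grip 1165 [ 0.31182884 -0.28835587  0.0367211 ] [ 0.36372915 -0.26862994  0.04586486] ((0.33774521946907043, -0.2782192826271057), (0.015143563970923424, 0.05153823271393776), 83.88510131835938) [ 0.9948129  -0.10172155  0.33678392 -0.27820796]
top tray+grip bbox ((0.4199916422367096, -0.3034387230873108), (0.2793971300125122, 0.387082040309906), 0.08941128104925156)
high rim 531 ((0.4448877274990082, -0.2890491485595703), (0.3068029284477234, 0.12538938224315643), 84.05635833740234)
grip 49 ((0.33699414134025574, -0.27639445662498474), (0.0161758866161108, 0.048200469464063644), 87.90625)
side tray+grip bbox ((0.41683143377304077, -0.23356705904006958), (0.19879484176635742, 0.19659993052482605), 83.68859100341797)
high rim 622 ((0.5009689331054688, -0.23107993602752686), (0.12743347883224487, 0.1908329725265503), 32.78791809082031)
grip 303 ((0.33933430910110474, -0.28000354766845703), (0.01762237586081028, 0.050379980355501175), 82.73490905761719)
top
[ 0.4637 -0.1847] 0.0403 814 [417. 247.] [-0.0606  0.0072] 47 -6.8
[ 0.4404 -0.3831] 0.0402 830 [498. 257.] [-0.0594  0.0084] 40 -8.0
[0.3592 0.1173] 0.0393 596 [296. 290.] [0.0367 0.0487] 37 -127.0
wrist
48.8 [ 0.33801685 -0.27764966  0.20166653] [-0.99483019  0.10154155  0.00148481]
```

step_arm([
  [[-0.0005, -0.0005, -0.04, 0], [0, 0, -0.045, 0], [0, 0, -0.045, 0], [0, 0, -0.028, 0], [0, 0, -0.007, 0]],
])

```text
time_s: 49.42
tcp_pos: [0.336, -0.2763, 0.0347]
tool_rot: [[-0.995, 0.101, -0.002], [0.101, 0.995, 0.002], [0.002, 0.002, -1.0]]
force: [-0.6, -0.5, -0.1]
grip_width: 1.001
gripper_force: 0.0
```

step_arm([
  [[0, 0, 0, 0], [0, 0, 0, 0]],
])

```text
time_s: 49.68
tcp_pos: [0.3381, -0.2784, 0.0379]
tool_rot: [[-0.995, 0.101, 0.003], [0.101, 0.995, -0.004], [-0.003, -0.003, -1.0]]
force: [0.5, 0.5, 0.4]
grip_width: 0.998
gripper_force: 0.0
```

step_arm([
  [[0, 0, 0, 0], [0, 0, 0, 0], [0, 0, 0, 0], [0, 0, 0, 0], [0, 0, 0, 0]],
], jaw=-1, newtons=60)

```text
time_s: 50.3
tcp_pos: [0.3371, -0.2777, 0.037]
tool_rot: [[-0.995, 0.102, 0.001], [0.102, 0.995, -0.003], [-0.001, -0.002, -1.0]]
force: [-1.4, -1.9, 4.4]
grip_width: 0.178
gripper_force: 59.2
```

step_arm([
  [[0.006, -0.0016, 0, 0.002], [0.01, -0.0021, 0, 0.002], [0.01, -0.002, 0, 0.002], [0.012, -0.0012, 0, 0], [0.012, -0.0012, 0, 0]],
])

```text
time_s: 50.92
tcp_pos: [0.3782, -0.2827, 0.0368]
tool_rot: [[-0.995, 0.097, -0.02], [0.097, 0.995, 0.001], [0.02, -0.001, -1.0]]
force: [-26.8, 4.0, 30.3]
grip_width: 0.178
gripper_force: 63.3
```

step_arm([
  [[0.012, -0.0012, 0, 0], [0.012, -0.0012, 0, 0], [0.012, -0.0012, 0, 0], [0.01, -0.001, 0, 0], [0, 0, 0, 0]],
])

```text
time_s: 51.55
tcp_pos: [0.4274, -0.2882, 0.0368]
tool_rot: [[-0.995, 0.096, -0.012], [0.096, 0.995, 0.0], [0.012, -0.001, -1.0]]
force: [-15.1, 2.7, 20.6]
grip_width: 0.179
gripper_force: 61.9
```

```bash
python3 w.py .008; python3 -c "
from h import *
s=st();print(np.round(s['force'],1))"; ls -t pics|head -2
```

```text
top
[ 0.5539 -0.1938] 0.0405 773 [420. 212.] [-0.0628  0.0063] 44 -5.7
[0.3593 0.1166] 0.0393 569 [296. 290.] [0.0366 0.0484] 38 -127.1
wrist
51.65 [ 0.42734576 -0.28816997  0.03678806] [-0.99535238  0.09558753 -0.01169025]
[-14.5   2.9  19.1]
wrist_516.png
top_516.png
```

step_arm([
  [[0, 0, 0.001, 0], [0, 0, 0.001, 0], [0, 0, 0, 0]],
])

```text
time_s: 52.02
tcp_pos: [0.4315, -0.2886, 0.0372]
tool_rot: [[-0.995, 0.095, -0.002], [0.095, 0.996, 0.001], [0.002, 0.001, -1.0]]
force: [-1.5, 0.3, -5.6]
grip_width: 0.18
gripper_force: 58.6
```

step_arm([
  [[0.008, -0.0008, 0, 0], [0.01, -0.001, 0, 0], [0.01, -0.001, 0, 0], [0.01, -0.001, 0, 0], [0, 0, 0, 0]],
])

```text
time_s: 52.65
tcp_pos: [0.4729, -0.2941, 0.0389]
tool_rot: [[-0.996, 0.094, 0.004], [0.094, 0.996, -0.002], [-0.004, -0.002, -1.0]]
force: [0.8, -0.3, -4.8]
grip_width: 0.172
gripper_force: 58.6
```

```bash
python3 - <<'E'
from h import *
im,d,c=cam('side'); s=st(); print(s['time_s'],np.round(s['tcp_pos'],4),np.round(s['force'],1)); save(im,'side_push')
E
```

```text
52.7 [ 0.4723 -0.294   0.0389] [ 0.6 -0.3 -5.3]
```

View pics/side_push.png

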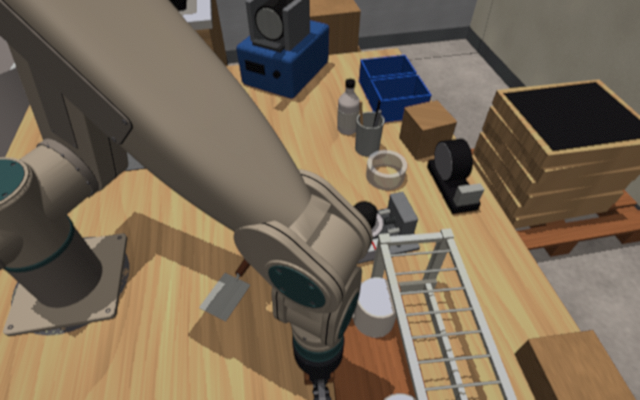

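The mug at (375,308) stands in the tray as it enters the rack, and friction is low now. Continuing to the stop.

step_arm([
  [[0.008, -0.0008, -0.0005, 0], [0.008, -0.0008, 0, 0], [0.008, -0.0008, 0, 0], [0.006, -0.0006, 0, 0], [0, 0, 0, 0]],
])

```text
time_s: 53.32
tcp_pos: [0.5027, -0.297, 0.0383]
tool_rot: [[-0.996, 0.094, 0.004], [0.094, 0.996, -0.002], [-0.004, -0.002, -1.0]]
force: [1.6, 0.4, -5.6]
grip_width: 0.179
gripper_force: 58.9
```

step_arm([
  [[0.003, -0.0003, -0.0005, 0], [0.003, -0.0003, 0, 0], [0, 0, 0, 0], [0, 0, 0, 0]],
])

```text
time_s: 53.82
tcp_pos: [0.5069, -0.2973, 0.0377]
tool_rot: [[-0.995, 0.095, 0.001], [0.095, 0.995, -0.002], [-0.001, -0.001, -1.0]]
force: [-2.7, 0.9, -1.5]
grip_width: 0.176
gripper_force: 59.5
```

step_arm([
  [[0.002, -0.0002, 0, 0], [0.002, -0.0002, 0, 0], [0, 0, 0, 0]],
])

```text
time_s: 54.2
tcp_pos: [0.5112, -0.2977, 0.0376]
tool_rot: [[-0.995, 0.095, 0.002], [0.095, 0.995, -0.002], [-0.002, -0.001, -1.0]]
force: [-4.1, 1.5, -1.5]
grip_width: 0.179
gripper_force: 59.4
```

step_arm([
  [[0.001, -0.0001, 0, 0], [0.001, -0.0001, 0, 0], [0, 0, 0, 0]],
])

```text
time_s: 54.58
tcp_pos: [0.5132, -0.2979, 0.0376]
tool_rot: [[-0.995, 0.095, 0.001], [0.095, 0.995, -0.002], [-0.002, -0.001, -1.0]]
force: [-4.5, 0.5, -0.6]
grip_width: 0.18
gripper_force: 59.4
```

step_arm([
  [[0.002, -0.0002, 0, 0], [0.002, -0.0002, 0, 0], [0, 0, 0, 0]],
])

```text
time_s: 54.95
tcp_pos: [0.5175, -0.2983, 0.0376]
tool_rot: [[-0.996, 0.095, 0.002], [0.095, 0.996, -0.002], [-0.002, -0.001, -1.0]]
force: [-3.6, 0.3, -0.9]
grip_width: 0.177
gripper_force: 59.4
```

```bash
python3 - <<'E'
from m import *
s=st(); print(np.round(s['tcp_pos'],4),np.round(s['force'],1))
for n in('top','side','wrist'):
    im,d,c=cam(n); P=cloud(c,d); x,y,z=np.moveaxis(P,-1,0)
    m=(d>0)&(z>.036)&(z<.05)&(x>.46)&(x<.55)&(abs(y+.298)<.03); q=P[m]
    if len(q)>5: print(n,'grip',len(q),cv2.minAreaRect(q[:,:2].astype(np.float32)))
    for o in mugs(P,d,.008):
        if abs(o[1]-.04)<.004 and o[0][1]<0: print(n,o[0].round(4),o[1])
    m=(d>0)&(z>.154)&(z<.18)&(x>.55)&(x<.78)&(y<-.11)&(y>-.52); q=P[m]
    if len(q)>5: print(n,'shelf',cv2.minAreaRect(q[:,:2].astype(np.float32)),q.min(0),q.max(0))
    save(im,n+'_end')
im=cv2.imread('pics/top_end.png'); cv2.imwrite('pics/top_endc.png',cv2.resize(im[110:270,370:580],None,fx=3.5,fy=3.5,interpolation=cv2.INTER_CUBIC))
E
```

```text
[ 0.5175 -0.2983  0.0376] [-3.6  0.3 -0.9]
top grip 36 ((0.49908313155174255, -0.28970861434936523), (0.02964300662279129, 0.01361216139048338), 68.03114318847656)
top shelf ((0.6610385775566101, -0.31377366185188293), (0.3720085024833679, 0.13193267583847046), 84.76426696777344) [ 0.58131003 -0.50336715  0.15400303] [ 0.74200523 -0.12321275  0.17882733]
side grip 73 ((0.5160300731658936, -0.3092804551124573), (0.024186141788959503, 0.05125727131962776), 71.88963317871094)
side shelf ((0.6670248508453369, -0.2701011896133423), (0.28270310163497925, 0.13156758248806), 84.64689636230469) [ 0.58988922 -0.41678358  0.15427233] [ 0.74428402 -0.13426822  0.17585638]
wrist grip 7069 ((0.5178419947624207, -0.2978728413581848), (0.042329736053943634, 0.04749526455998421), 45.605281829833984)
```

View pics/top_endc.png

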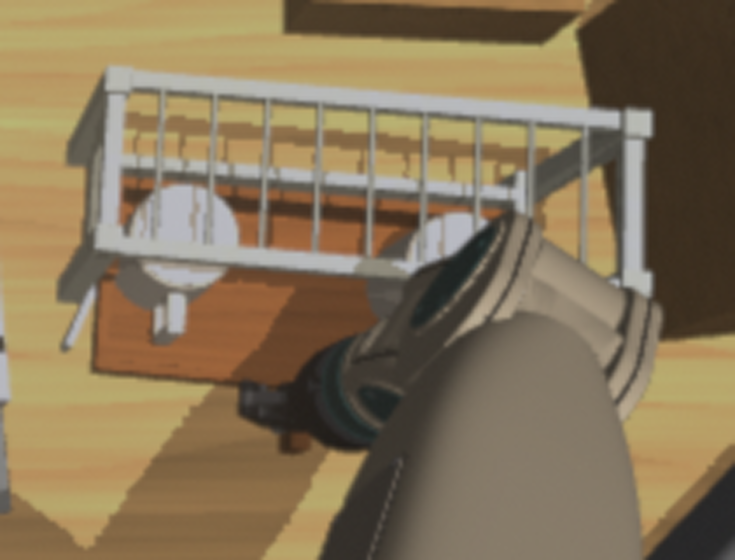

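Both mugs stand in the tray under the shelf, at (184,238) and (455,255) in the crop. By the rack's front edge, home is still about 15–20 mm further. I'll check the arm's clearance above the shelf first.

```bash
python3 - <<'E'
from m import *
im,d,c=cam('side'); P=cloud(c,d); x,y,z=np.moveaxis(P,-1,0)
m=(d>0)&(x>.5)&(x<.75)&(y<-.2)&(y>-.5)&(z>.1)
for a in np.arange(.5,.72,.02):
    k=m&(x>=a)&(x<a+.02); 
    if k.sum(): print(round(a,2),np.histogram(z[k],[.1,.15,.18,.2,.22,.25,.3,.35,.6])[0])
save(cv2.resize(im[200:400,250:520],None,fx=2.9,fy=2.9),'side_endc')
E
```

```text
0.5 [ 313  104  122   73  163  207  556 2860]
0.52 [  84   79   93   45   82   32  263 2221]
0.54 [   2   18   40    3    0   20   80 1060]
0.56 [  0   0   0   0   0   6  40 341]
0.58 [  0 439   0   0   0   0   0   0]
0.6 [  0 779   0   0   0   0   0   0]
0.62 [  0 213   0   0   0   0   0   0]
0.64 [  0 225   0   0   0   0   0   0]
0.66 [  0 217   0   0   0   0   0   0]
0.68 [  0 226   0   0   0   0   0   0]
0.7 [  0 985   0   0   0   0   0   0]
```

View pics/side_endc.png

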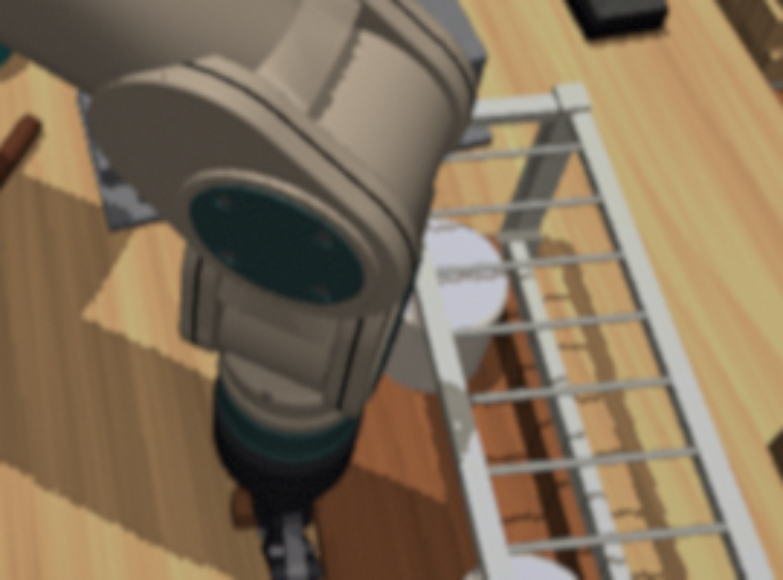

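The gripper stays clear of the shelf front by about 30 mm, and the tray's back edge is not yet at the rear stop rail. Pushing on.

step_arm([
  [[0.003, -0.0003, 0, 0], [0.003, -0.0003, 0, 0], [0, 0, 0, 0]],
])

```text
time_s: 55.52
tcp_pos: [0.5233, -0.2989, 0.0376]
tool_rot: [[-0.995, 0.095, 0.002], [0.095, 0.995, -0.002], [-0.002, -0.001, -1.0]]
force: [-3.8, 1.2, -1.5]
grip_width: 0.178
gripper_force: 59.4
```

step_arm([
  [[0.002, -0.0002, 0, 0], [0.002, -0.0002, 0, 0], [0, 0, 0, 0]],
])

```text
time_s: 55.9
tcp_pos: [0.5271, -0.2993, 0.0376]
tool_rot: [[-0.995, 0.095, 0.001], [0.095, 0.995, -0.002], [-0.001, -0.001, -1.0]]
force: [-4.4, 0.6, -0.4]
grip_width: 0.177
gripper_force: 59.5
```

step_arm([
  [[0.0015, -0.0001, 0, 0], [0.0015, -0.0002, 0, 0], [0, 0, 0, 0]],
])

```text
time_s: 56.28
tcp_pos: [0.5302, -0.2996, 0.0376]
tool_rot: [[-0.995, 0.095, 0.002], [0.095, 0.995, -0.002], [-0.002, -0.001, -1.0]]
force: [-3.5, 1.0, -1.9]
grip_width: 0.178
gripper_force: 59.5
```

step_arm([
  [[0.0015, -0.0001, 0, 0], [0.0015, -0.0002, 0, 0], [0, 0, 0, 0]],
])

```text
time_s: 56.65
tcp_pos: [0.5322, -0.2999, 0.0374]
tool_rot: [[-0.995, 0.095, -0.001], [0.095, 0.995, -0.002], [0.001, -0.002, -1.0]]
force: [-6.5, 0.2, 0.3]
grip_width: 0.181
gripper_force: 59.6
```

step_arm([
  [[0.0015, -0.0001, 0, 0], [0.0005, -0.0001, 0, 0], [0, 0, 0, 0]],
])

```text
time_s: 57.02
tcp_pos: [0.5322, -0.2999, 0.0371]
tool_rot: [[-0.995, 0.096, -0.005], [0.096, 0.995, -0.002], [0.005, -0.002, -1.0]]
force: [-10.9, -0.3, 1.1]
grip_width: 0.178
gripper_force: 59.9
```

step_arm([
  [[0.001, -0.0001, 0, 0], [0.0005, -0.0001, 0, 0], [0, 0, 0, 0]],
])

```text
time_s: 57.4
tcp_pos: [0.5322, -0.2999, 0.0369]
tool_rot: [[-0.995, 0.096, -0.008], [0.096, 0.995, -0.001], [0.008, -0.002, -1.0]]
force: [-14.0, -0.8, 4.5]
grip_width: 0.179
gripper_force: 60.2
```

The stop is reached: the TCP stays at x 0.5322 while the force rises to 14 N, and that fits the expected home of about 0.631. Releasing and retreating.

step_arm([
  [[0, 0, 0, 0], [0, 0, 0, 0], [0, 0, 0, 0], [0, 0, 0.03, 0], [0, 0, 0.03, 0]],
], jaw=0.3)

```text
time_s: 58.02
tcp_pos: [0.537, -0.3002, 0.0981]
tool_rot: [[-0.996, 0.095, 0.002], [0.095, 0.996, -0.001], [-0.002, -0.001, -1.0]]
force: [-0.3, -0.4, 0.3]
grip_width: 0.641
gripper_force: 0.0
```

step_arm([
  [[-0.03, 0.003, 0.04, 0], [-0.05, 0, 0.04, 0], [-0.05, 0.02, 0.02, 0], [-0.04, 0.04, 0, 0], [0, 0.05, 0, 0]],
])

```text
time_s: 58.65
tcp_pos: [0.3661, -0.1867, 0.1972]
tool_rot: [[-0.995, 0.099, 0.003], [0.099, 0.995, -0.002], [-0.003, -0.002, -1.0]]
force: [1.2, 0.7, 0.8]
grip_width: 0.652
gripper_force: 0.0
```

step_arm([
  [[0, 0.05, 0, 0], [0, 0.05, 0, 0], [0, 0.05, 0, 0], [0, 0, 0, 0]],
])

```text
time_s: 59.15
tcp_pos: [0.3677, -0.0345, 0.197]
tool_rot: [[-0.996, 0.089, 0.003], [0.089, 0.996, -0.001], [-0.003, -0.001, -1.0]]
force: [0.4, -0.5, 0.3]
grip_width: 0.647
gripper_force: 0.0
```

```bash
python3 - <<'E'
from m import *
for n in('top','side'):
    im,d,c=cam(n); P=cloud(c,d); x,y,z=np.moveaxis(P,-1,0)
    m=(d>0)&(z>.036)&(z<.05)&(x>.48)&(x<.565)&(abs(y+.3)<.03); q=P[m]
    print(n,'grip',len(q),cv2.minAreaRect(q[:,:2].astype(np.float32)))
    save(im,n+'_fin')
a,b=cv2.imread('pics/top_fin.png')[90:270,150:580],cv2.imread('pics/side_fin.png')[80:400,220:560]
A=cv2.resize(a,(640,268)); B=cv2.resize(b,(340,320)); C=np.zeros((598,640,3),np.uint8); C[:268]=A; C[270:590,:340]=B; cv2.imwrite('pics/fin.png',C)
print(st()['time_s'])
E
```

```text
top grip 126 ((0.5306923985481262, -0.2994171977043152), (0.017720496281981468, 0.05060364305973053), 86.72083282470703)
side grip 318 ((0.5331418514251709, -0.3017287850379944), (0.01723192259669304, 0.05151407793164253), 86.35681915283203)
59.25
```

View pics/fin.png

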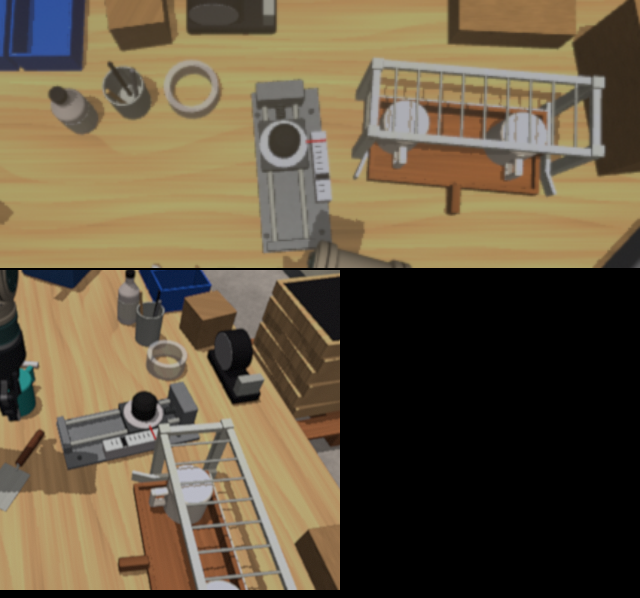

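```bash
python3 - <<'E'
from m import *
for n in('top','side'):
    im,d,c=cam(n); P=cloud(c,d); x,y,z=np.moveaxis(P,-1,0)
    def ln(name,m):
        q=P[m&(d>0)]
        if len(q)<15: print(n,name,len(q)); return
        l=cv2.fitLine(q[:,:2].astype(np.float32),cv2.DIST_HUBER,0,.001,.001).ravel(); vx,vy=l[:2]*np.sign(l[1])
        print(n,name,len(q),'yaw',np.degrees(np.arctan2(-vx,vy)).round(2),'x at y=-.3',(l[2]+(-.3-l[3])*vx/vy).round(4))
    ln('front rim',(abs(z-.024)<.003)&(x>.545)&(x<.59)&(y>-.44)&(y<-.16)&(abs(y+.3)>.025))
    ln('shelf front',(abs(z-.168)<.01)&(x>.57)&(x+.095*(y+.3)<.615)&(y>-.47)&(y<-.15))
    ln('shelf back',(abs(z-.168)<.01)&(x+.095*(y+.3)>.71)&(x<.8)&(y>-.47)&(y<-.15))
    for o in mugs(P,d,.008):
        if abs(o[1]-.04)<.004 and o[0][1]<0: print(n,o[0].round(4),o[1],o[4],o[5])
E
```

```text
top front rim 228 yaw -5.36 x at y=-.3 0.5604
top shelf front 700 yaw -3.78 x at y=-.3 0.6005
top shelf back 590 yaw -3.55 x at y=-.3 0.7207
side front rim 314 yaw -5.54 x at y=-.3 0.5623
side shelf front 1145 yaw -4.36 x at y=-.3 0.6031
side shelf back 1458 yaw -3.45 x at y=-.3 0.722
```

The tray is parallel to the rack (-5.4° against -5.3°) and stands 40 mm proud of the front posts, as specified for home. Both mugs, the cleaner bottle and the pen cup are standing and the tester reads zero. Handing in.

```bash
python3 -c "
from bench import ctrl
print(ctrl.close_job())"
```

```text
the job is handed in; nothing more can be done
None
```

Job handed in at about 59 s: both mugs present were pull-tested left to right, each with the pointer in the black band for over 2 s, and stand mouth down in the tray; the tray is fully home in the rack and the cleaner bottle and pen cup are standing.

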